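# Rack a freshly painted panel with the lifter

## Task

Clear the drying rack first: take the roll of tape out of it and slip it down over the upright post until it sits on the post's base. Then slide the lifter under the freshly painted panel that lies on the low wooden strips, lift it clear, keeping it level and letting nothing of the robot touch the wet panel, and set it centred and square on both rails of the rack. Finally draw the lifter out and lay it flat on the bench, without disturbing any of the other things standing about.

Things in the scene. Friction and masses are not known exactly. Their poses are not given: they have to be found in the camera images.
- panel: Painted plywood panel, 116 (x) by 112 (y) by 6 mm, about 140 g, flat on the two rails of the strips, centred to 3 mm and square to them within 2 degrees. Origin: centre of its underside; z up. The paint is wet: nothing of the robot may touch it, only the lifter.
- lifter: Cranked spatula, 240 mm long, 250 g, lying flat, blade away from the robot. Steel blade 110 (x) by 70 (y) by 3 mm; an 8 mm bar neck rises from its rear (51 mm behind blade centre) to a level wooden handle, 75 to 185 mm behind blade centre, 18 wide, 24 high, mid-height 48 mm above the blade's underside, free above the bench. Origin: centre of the blade's underside; x from handle to blade tip, z up.
- lifter_grip (a point): Good place to grip the lifter across its handle: centre of the handle's section, 105 mm behind the blade centre (lifter x = -105, z = 48 mm).
- strips: Fixed low wooden support under the panel: two rails along x, 130 long, 12 wide, 14 mm high, at y = +-52 mm; between them a slot 92 mm wide over bare bench, open at the front (-x, robot side); cross bar at x = 65 to 75 mm, 20 mm high, closes the far end. Origin: centre, on the bench; x roughly away from the robot. Strips and rack may trade sides (left, right).
- strips_seat (a point): Centre between the rail tops of the strips, 14 mm above the bench.
- rack: Fixed aluminium drying rack: base plate 150 by 124 by 6 mm; two rails along x, 130 long, 12 wide, tops 40 mm above the bench, at y = +-52 mm (slot 92 mm wide, 34 mm deep), open at the front (-x, robot side); cross bar at x = 65 to 75 mm, top at 46 mm, closes the far end. Origin: centre, on the bench; x roughly away from the robot.
- rack_seat (a point): Centre between the rail tops of the rack, 40 mm above the bench: where the centre of the panel's underside belongs, the panel's edges parallel to the rails.
- roll: Roll of masking tape, ring of outer diameter 62, bore 40, height 48 mm, about 70 g, standing with its axis vertical on the rack's base plate between the rails (so its top is 54 mm above the bench). Origin: centre of its lower face; z up along its axis; the same face goes down on the post.
- post: Fixed wooden tape holder: round base of diameter 80, 12 mm high, with an upright post of diameter 32 mm whose tapered top is 75 mm above the bench. Origin: on the bench, on the post's axis. A seated roll rests on the base, its lower face 12 mm above the bench. A fixed crate of bottles and a pot stand 50 mm or more beyond it, at the bench's far edge.
- post_tip (a point): Centre of the post's top, 75 mm above the bench.
- paint_bottle: Bystander: white bottle, diameter 40, 110 mm high. Origin: centre of its underside.
- jar: Bystander: glass jar, diameter 44, 75 mm high. Origin: centre of its underside.
- brush: Bystander: flat brush lying on the bench, 170 long, 42 wide, 20 mm high. Origin: under its middle; x along it.
- tin: Bystander: flat closed tin, 100 by 35 by 18 mm. Origin: centre of its underside.
- cup: Bystander: tall clear plastic cup, diameter 72, 150 mm high. Origin: centre of its underside.
- tub: Bystander: yellow tub, diameter 100, 120 mm high. Origin: centre of its underside.

How it is judged:
On the way, in this order (a step that is already met when the one before it is completed fails the run):
1. the roll sits over the post, down on its base, let go (horizontal distance between roll and post below 0.008 m and z of roll in the frame of post below 0.017 m and angle between roll's own z axis and vertical below 0.1 rad and contact force between the fingers and roll below 0.1 N), for 0.2 s.
2. the panel is lifted level on the lifter, clear of the strips (height (world z) of panel above 0.065 m and contact force between lifter and panel above 0.3 N and angle between panel's own z axis and vertical below 0.2 rad), for 0.2 s.
At the end, for the whole second after the job is handed in: Panel flat on both rack rails: centre within 18 mm along, 10 mm across, 3 mm in height, square within 0.12 rad, level within 0.04; roll on the post within 8 mm of its axis, lower face under 17 mm, tilt under 0.1; lifter flat on the bench (4 mm, 0.05 rad), off the panel; panel and lifter at rest (horizontal distance between roll and post below 0.008 m and z of roll in the frame of post below 0.017 m and angle between roll's own z axis and vertical below 0.1 rad and x of panel in the frame of rack_seat between -0.018 and 0.018 m and y of panel in the frame of rack_seat between -0.01 and 0.01 m and z of panel in the frame of rack_seat between -0.003 and 0.003 m and angle between panel's own z axis and vertical below 0.04 rad and angle between the x axis of panel and the x axis of rack, either way round below 0.12 rad and linear speed of each of panel, lifter below 0.01 m/s and height (world z) of lifter below 0.004 m and angle between lifter's own z axis and vertical below 0.05 rad and contact force between lifter and panel below 0.05 N); the robot touches nothing.
It fails at once if the robot touches the wet panel (contact force between any of the fingers, the arm and panel above 0.3 N).
It fails at once if the panel is tipped by more than 0.35 rad (angle between panel's own z axis and vertical above 0.35 rad).
It fails at once if a bystander is shifted by more than 25 mm or knocked over (distance of any of paint_bottle, jar, brush, tin, cup, tub from where it was at the start of the episode above 0.025 m or angle between any of paint_bottle, jar, brush, tin, cup, tub's own z axis and vertical above 0.4 rad).
It also fails if it takes over 72 s, if anything falls off the work surface, if the arm or the gripper's body presses on something with over 40 N, if the wrist force passes 120 N, or if a joint passes its speed limit or range.

## Robot

A 6-joint arm with a two-finger parallel gripper is mounted at the origin on the work surface. World frame = base frame: x ahead of the robot, y to its left, z up, the work surface at z = 0. Lengths are in m, angles in rad, forces in N, time in s.
With the tool pointing down it reaches from about 0.35 to 0.925 m from the base axis. Payload 6.4 kg.
Tool frame: the origin (TCP) lies midway between the tips of the shut fingers; the grasp point (between the pads) lies pinch_z behind it (pinch_z is the distance from the TCP to the grasp point, in m); z points along the fingers, y is the line along which they close (so a half turn about z gives the same grasp; the last joint's range is limited). The gripper opens to 85 mm and grips with 20 to 120 N. Pads are 22 mm wide; open, the fingers measure 114 mm over their backs; the gripper's body (76 mm by 85 mm) begins 54 mm behind the grasp point. The pads swing forward as they close: fully open they stand 13 mm farther back than shut.
Start: joints at [-0.174, 0.245, 1.558, -0, 1.339, -0.174], TCP at [0.65, 0, 0.204] pointing down, gripper open.
Joint ranges: [-3.13, 3.13], [-1.02, 2.26], [0.13, 2.54], [-0.95, 4.09], [0.21, 2.88], [-2.74, 2.74]. Speed limits (rad/s): [2.57, 2.57, 3.14, 3.14, 3.14, 3.14].

## Interface

Orientations are given as a unit quaternion [x, y, z, w].
In Python, from bench import get_state, grab_frame, camera_info, close_job, pinch_z gives the robot as it stands.
- The arm moves only by the tool servo_tool, never from a script. Its argument "deltas" is a list of rows, each an object of numbers: "wx", "wy", "wz": the turn, a rotation vector about the tool's x, y, z each as a share of 360 degrees, from -1 to 1; "tx", "ty", "tz": the shift along the tool's x, y, z each as a share of 0.1 m, from -1 to 1; "gripper": the opening, from 0 (shut) to 1 (fully open). A call has 1 to 12 rows; each row shifts and turns the commanded pose from where the row before left it, along the tool's axes as they then stand; what a row does not reach is not made up. A row lasts 1/10 s, in which the tool goes at most 50 mm and 8.59 degrees, less where a joint would pass 70% of its speed; a pose out of reach is approached as far as the arm can. A call with a number of a shift or a turn outside -1 to 1 is refused whole. A call with a gripper value outside its range is refused whole. The fingers move at their own pace and stop on an object; "grip_force" is the grip in N (left out, the last holds). Time passes only in rows, so rows that do not move let the fingers close. It gives the time, the measured TCP pose, the force, the opening and the grip force at its end, in the units of the state.
- get_state(): the state, without advancing time (a new reading comes with each control period).
- grab_frame(name): name is "scene" or "side" or "wrist"; returns (picture, depth): 400x640x3 uint8, blue, green, red; 400x640 float32, m along the optical axis (not along the pixel's ray), 0 where there is no reading.
- camera_info(name): a dict with "intrinsics" (3x3 intrinsics, pixels), "world_from_camera" (4x4, takes a point from camera to world coordinates). Camera axes: x right, y down, z forward; pixel columns grow to the right and rows downward; lengths in m; the calibration is good to about 2 mm. The wrist camera is an equidistant fisheye: a pixel r from the principal point sees the ray r / f radians off the axis. A picture is of the moment at which its call begins: read the wrist's pose just before it. camera_info takes no time and is no camera call; for the wrist camera it gives the pose at the moment of the call.
- close_job(): hands the job in; it is judged then, once.
The state is a dict: "t": time; "q": joint angles; "qd": joint speeds; "joint_efforts": joint torques, N m; "ee_pos": TCP position; "ee_rot": TCP orientation; "ft_force": force on the tool from outside, world axes, zero at the start; "wrist_torque": the same for the moment, N m; "gripper_width": finger opening in m; "grasp_force": force on a finger pad.
Only numpy, scipy, OpenCV 4.12 (cv2) and the standard library are available. Lean on these libraries where they do the work, as an engineer would, in place of code of your own. Each camera call takes 0.05 s, during which the arm holds its last target. There are 200 camera calls.

## Working session

There is one attempt and no reset: what is moved stays moved. The work goes in short steps, Python scripts to look and compute and a tool call to move; the robot and the scene stay as the last step left them, time stands still between calls to the robot, and variables do not carry over. Pictures are saved under pics/ and viewed, at most 10 in all, crops included, and the job is handed in when it is done.

Besides the shell and the picture viewer there is one more tool, called after "Request:" as name(argument=value, ...) on one line, values as JSON. servo_tool: Moves the arm, as the interface text tells. Its arguments: {"type":"object","properties":{"deltas":{"type":"array","items":{"type":"object","properties":{"wx":{"type":"number"},"wy":{"type":"number"},"wz":{"type":"number"},"tx":{"type":"number"},"ty":{"type":"number"},"tz":{"type":"number"},"gripper":{"type":"number"}}}},"grip_force":{"type":"number"}},"required":["deltas"]}

```bash
mkdir -p pics; python3 - <<'E'
from bench import *
import cv2,numpy as np
np.set_printoptions(precision=4,suppress=True)
s=get_state();print(s, pinch_z)
for n in("scene","side"):
    p,d=grab_frame(n);i=camera_info(n);print(n,i);cv2.imwrite(f"pics/{n}0.png",p);np.save(f"{n}0.npy",d);np.save(f"{n}0c.npy",i["world_from_camera"]);np.save(f"{n}0k.npy",i["intrinsics"])
E
```

```text
{'t': 0.0, 'q': array([-0.1741,  0.2458,  1.559 ,  0.    ,  1.3387, -0.1741]), 'qd': array([ 0.0008,  0.0006,  0.0001, -0.0012,  0.0003,  0.0002]), 'joint_efforts': array([  0.0006, -42.9512, -32.6122,  -0.0001,   0.0054,  -0.    ]), 'ee_pos': array([0.6494, 0.0001, 0.2025]), 'ee_rot': array([ 0.7071,  0.7071, -0.0005, -0.0008]), 'ft_force': array([ 0.4323, -0.4604, -0.4299]), 'wrist_torque': array([-0.009 , -0.0315,  0.0049]), 'grasp_force': 0.0, 'gripper_width': 0.08517266474406779} 0.0187
scene {'intrinsics': array([[511.1004,   0.    , 315.7934],
       [  0.    , 511.1004, 205.1339],
       [  0.    ,   0.    ,   1.    ]]), 'world_from_camera': array([[-0.0041,  0.8531, -0.5218,  1.3703],
       [ 0.9999,  0.0109,  0.01  , -0.0203],
       [ 0.0142, -0.5217, -0.853 ,  1.3761],
       [ 0.    ,  0.    ,  0.    ,  1.    ]])}
side {'intrinsics': array([[436.6676,   0.    , 315.9112],
       [  0.    , 436.6676, 197.5447],
       [  0.    ,   0.    ,   1.    ]]), 'world_from_camera': array([[-0.9996, -0.0043,  0.0271,  0.5231],
       [-0.0226,  0.688 , -0.7253,  1.0769],
       [-0.0155, -0.7257, -0.6879,  1.1282],
       [ 0.    ,  0.    ,  0.    ,  1.    ]])}
```

View pics/scene0.png

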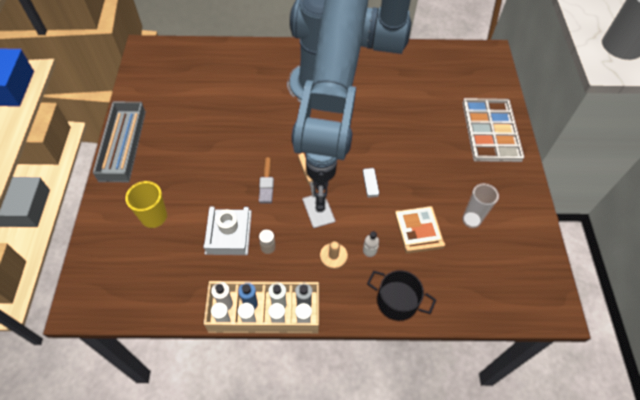

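View pics/side0.png

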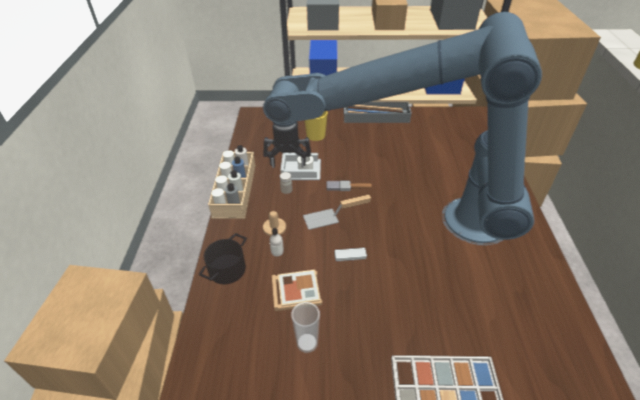

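The scene view looks back at the robot, so image right is +y. It shows the rack and roll at (228,230), lifter blade at (319,210), post at (334,253) and panel at (420,228). The jar is at (267,240), bottle (371,243), tin (371,182), brush (266,183), cup (480,205) and tub (148,203). The side view shows the lifter handle clearly, from (340,208) to (371,199).

```bash
cat > h.py <<'E'
import numpy as np,cv2
np.set_printoptions(precision=4,suppress=True)
def cloud(d,K,T):
    v,u=np.mgrid[:d.shape[0],:d.shape[1]]
    P=np.stack([(u-K[0,2])/K[0,0]*d,(v-K[1,2])/K[1,1]*d,d],-1)
    return P@T[:3,:3].T+T[:3,3]
def ray_plane(uv,K,T,z,fish=False):
    uv=np.atleast_2d(np.asarray(uv,float)); x=(uv-K[:2,2])/[K[0,0],K[1,1]]
    if fish:
        r=np.linalg.norm(x,axis=1,keepdims=True)+1e-12; D=np.hstack([np.sin(r)*x/r,np.cos(r)])
    else: D=np.hstack([x,np.ones((len(x),1))])
    D=D@T[:3,:3].T; o=T[:3,3]
    return o+D*((z-o[2])/D[:,2])[:,None]
E
python3 - <<'E'
from bench import *
from h import *
for n in("scene","side"):
    d=np.load(f"{n}0.npy");W=cloud(d,np.load(f"{n}0k.npy"),np.load(f"{n}0c.npy"))
    ok=(d>0)&(W[...,0]>.3)&(W[...,0]<.9)&(abs(W[...,1])<.5)&(W[...,2]<.17)
    b=ok&(W[...,2]<.004);print(n,"bench z",np.median(W[...,2][ok]))
    m=(ok&(W[...,2]>.008)).astype(np.uint8)
    c,l,st,ce=cv2.connectedComponentsWithStats(m)
    for k in range(1,c):
        if st[k,4]>25:
            Q=W[l==k];print(ce[k].round(0),st[k,4],"min",Q.min(0),"max",Q.max(0),"med",np.median(Q,0))
i=camera_info("wrist");p,d=grab_frame("wrist");print(i);cv2.imwrite("pics/w0.png",p);np.save("w0.npy",d);np.save("w0c.npy",i["world_from_camera"]);np.save("wk.npy",i["intrinsics"])
E
```

```text
scene bench z 0.0017176380223986598
[305. 171.] 157 min [ 0.3744 -0.0629  0.0088] max [ 0.5042 -0.0133  0.0692] med [ 0.4277 -0.0429  0.0582]
[266. 184.] 443 min [ 0.3575 -0.1853  0.0081] max [ 0.5302 -0.1441  0.0308] med [ 0.4693 -0.1642  0.0194]
[370. 183.] 310 min [0.3975 0.148  0.0082] max [0.5023 0.1933 0.0284] med [0.4543 0.1697 0.0194]
[156. 207.] 526 min [ 0.5285 -0.5     0.0091] max [ 0.6281 -0.4567  0.1271] med [ 0.6002 -0.4781  0.0807]
[477. 206.] 822 min [0.5071 0.442  0.0085] max [0.6169 0.5    0.157 ] med [0.5971 0.4685 0.1038]
[419. 229.] 1532 min [0.5364 0.241  0.0081] max [0.6962 0.3787 0.0334] med [0.6226 0.3074 0.0216]
[226. 232.] 1447 min [ 0.5555 -0.331   0.008 ] max [ 0.7097 -0.2086  0.0633] med [ 0.641  -0.2704  0.0373]
[267. 242.] 295 min [ 0.624  -0.1787  0.0081] max [ 0.7064 -0.1267  0.0827] med [ 0.6927 -0.1466  0.0674]
[370. 245.] 287 min [0.6253 0.1346 0.0081] max [0.7119 0.1828 0.1163] med [0.701  0.1527 0.0697]
[333. 255.] 532 min [0.6723 0.0088 0.0081] max [0.7498 0.086  0.0832] med [0.7191 0.0466 0.0157]
[397. 291.] 1194 min [0.7585 0.134  0.008 ] max
[... 942 characters left out ...]
-0.0377  0.008 ] max [0.7495 0.176  0.1143] med [0.6977 0.0715 0.0422]
[225. 260.] 1271 min [0.7857 0.1304 0.008 ] max [0.8999 0.316  0.0885] med [0.8422 0.2274 0.0533]
[350. 254.] 312 min [0.3976 0.1446 0.008 ] max [0.5019 0.1897 0.024 ] med [0.4502 0.1708 0.0185]
[299. 299.] 2143 min [0.5417 0.2378 0.008 ] max [0.6952 0.5    0.1547] med [0.6014 0.3398 0.0227]
{'intrinsics': array([[309.7069,   0.    , 315.9209],
       [  0.    , 309.7069, 195.6333],
       [  0.    ,   0.    ,   1.    ]]), 'world_from_camera': array([[ 1.    ,  0.0004, -0.0007,  0.6482],
       [ 0.0002, -0.9633, -0.2684,  0.0681],
       [-0.0008,  0.2684, -0.9633,  0.374 ],
       [ 0.    ,  0.    ,  0.    ,  1.    ]])}
```

View pics/w0.png

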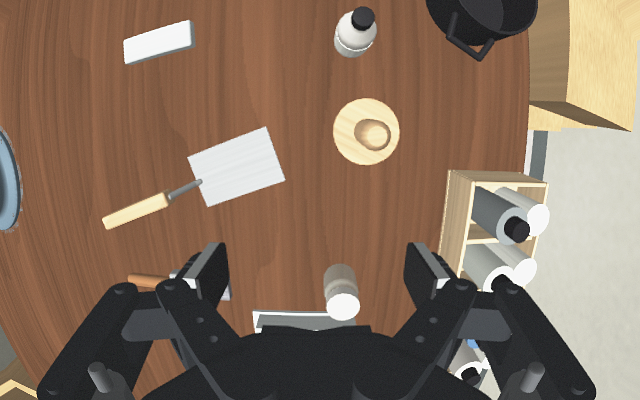

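The wrist view has +x to the right and +y up. It shows the blade corners near (188,157), (266,127), (285,180) and (208,207), the handle from (105,222) to (165,198), and the post at (370,132). The depth blobs fit the given sizes, so I'll move to look at the rack.

Request:
servo_tool(deltas=[{"tx":-0.2,"tz":-0.1,"gripper":1},{"tx":-0.4,"tz":-0.2},{"tx":-0.45,"tz":-0.2},{"tx":-0.45},{"tx":-0.45},{"tx":-0.45},{"tx":-0.45},{"tx":-0.45},{"tx":-0.3,"ty":-0.2},{},{}])

```text
schema error: expected keys wx, wy, wz, tx, ty, tz, gripper
```

```bash
python3 - <<'E'
from bench import *
from h import *
i=camera_info("wrist");p,d=grab_frame("wrist");print(i["world_from_camera"],get_state()["ee_pos"]);cv2.imwrite("pics/w1.png",p);np.save("w1.npy",d);np.save("w1c.npy",i["world_from_camera"])
E
```

```text
[[ 1.      0.0004 -0.0004  0.6483]
 [ 0.0002 -0.9633 -0.2685  0.0681]
 [-0.0005  0.2685 -0.9633  0.3741]
 [ 0.      0.      0.      1.    ]] [0.6496 0.     0.2029]
```

View pics/w1.png

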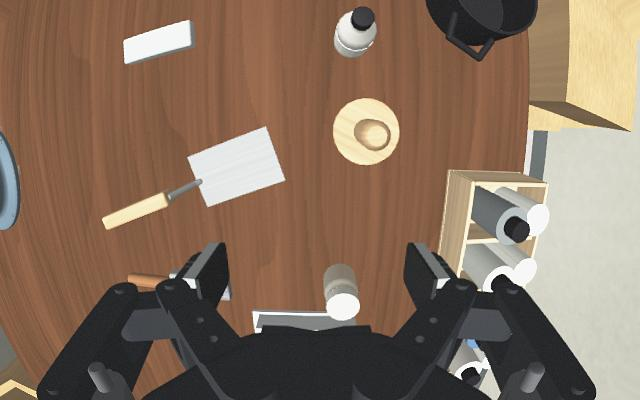

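The call was refused because every row needs all the keys, so the arm hasn't moved and this view matches the last one. I'll resend the move with full rows.

Request:
servo_tool(deltas=[{"wx":0,"wy":0,"wz":0,"tx":-0.2,"ty":0,"tz":-0.1,"gripper":1},{"wx":0,"wy":0,"wz":0,"tx":-0.4,"ty":0,"tz":-0.2,"gripper":1},{"wx":0,"wy":0,"wz":0,"tx":-0.45,"ty":0,"tz":-0.2,"gripper":1},{"wx":0,"wy":0,"wz":0,"tx":-0.45,"ty":0,"tz":0,"gripper":1},{"wx":0,"wy":0,"wz":0,"tx":-0.45,"ty":0,"tz":0,"gripper":1},{"wx":0,"wy":0,"wz":0,"tx":-0.45,"ty":0,"tz":0,"gripper":1},{"wx":0,"wy":0,"wz":0,"tx":-0.45,"ty":0,"tz":0,"gripper":1},{"wx":0,"wy":0,"wz":0,"tx":-0.45,"ty":-0.1,"tz":0,"gripper":1},{"wx":0,"wy":0,"wz":0,"tx":-0.3,"ty":-0.1,"tz":0,"gripper":1},{"wx":0,"wy":0,"wz":0,"tx":0,"ty":0,"tz":0,"gripper":1},{"wx":0,"wy":0,"wz":0,"tx":0,"ty":0,"tz":0,"gripper":1}])

```text
t: 1.3
ee_pos: [0.6296, -0.3604, 0.253]
ee_rot: [0.708, 0.707, 0.0, -0.001]
ft_force: [0.2, -0.7, -0.9]
gripper_width: 0.0856
grasp_force: 0.0
```

```bash
python3 - <<'E'
from bench import *
from h import *
i=camera_info("wrist");p,d=grab_frame("wrist");print(i["world_from_camera"],get_state()["ee_pos"]);cv2.imwrite("pics/w1.png",p);np.save("w1.npy",d);np.save("w1c.npy",i["world_from_camera"])
E
```

```text
[[ 1.     -0.0012  0.0002  0.6283]
 [-0.0011 -0.9635 -0.2678 -0.2925]
 [ 0.0005  0.2678 -0.9635  0.4245]
 [ 0.      0.      0.      1.    ]] [ 0.6301 -0.3594  0.2532]
```

View pics/w1.png

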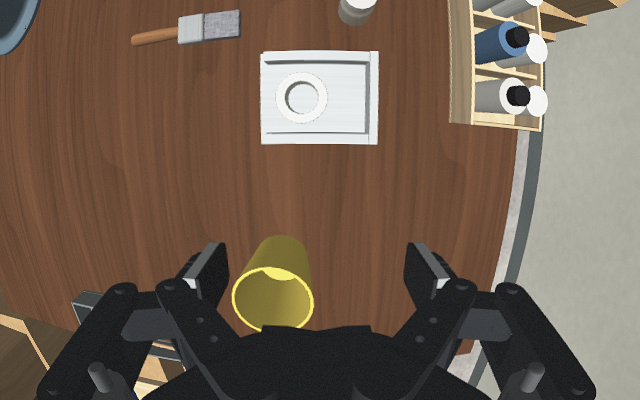

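The view shows the rack from (262,52) to (378,143), with the crossbar on the right at the far end. The roll is at (302,98), the tub at (272,290) and the brush at (185,28). Next I'll compute positions from the fisheye depth.

```bash
cat >> h.py <<'E'
def wcloud(d,K,T):
    v,u=np.mgrid[:d.shape[0],:d.shape[1]]; x=(u-K[0,2])/K[0,0];y=(v-K[1,2])/K[1,1];r=np.hypot(x,y)+1e-9
    s=np.tan(np.minimum(r,1.45))/r*d
    return np.stack([x*s,y*s,d],-1)@T[:3,:3].T+T[:3,3]
def sel(W,x0,x1,y0,y1,z0,z1,d):
    return (d>0)&(W[...,0]>x0)&(W[...,0]<x1)&(W[...,1]>y0)&(W[...,1]<y1)&(W[...,2]>z0)&(W[...,2]<z1)
def circ(Q):
    c,r=cv2.minEnclosingCircle(Q[:,:2].astype(np.float32)); return np.array(c),r
def rect(Q):
    return cv2.minAreaRect((Q[:,:2]*1000).astype(np.float32))
E
python3 - <<'E'
from h import *
K=np.load("wk.npy")
d=np.load("w1.npy");W=wcloud(d,K,np.load("w1c.npy"))
m=sel(W,.4,.75,-.4,-.15,-.02,.1,d);z=W[...,2][m];h,e=np.histogram(z,np.arange(-.01,.07,.002));print(list(zip(e.round(3),h)))
def top(W,d,a,n,f):
    m=sel(W,*a,d);c,l,st,ce=cv2.connectedComponentsWithStats(m.astype(np.uint8));k=1+st[1:,4].argmax();Q=W[l==k];print(n,len(Q),"z",np.median(Q[:,2]),f(Q))
top(W,d,(.5,.75,-.4,-.15,.047,.07),"roll",circ)
top(W,d,(.5,.75,-.4,-.15,.036,.05),"rails",rect)
top(W,d,(.5,.75,-.4,-.15,.003,.07),"rackall",rect)
d=np.load("w0.npy");W=wcloud(d,K,np.load("w0c.npy"))
top(W,d,(.6,.8,-.05,.15,.065,.1),"posttip",circ)
top(W,d,(.6,.8,-.05,.15,.007,.1),"postbase",circ)
top(W,d,(.3,.6,-.12,.05,.035,.08),"handle",rect)
# blade by colour
p=cv2.imread("pics/w0.png");hsv=cv2.cvtColor(p,cv2.COLOR_BGR2HSV)
m=((hsv[...,1]<40)&(hsv[...,2]>120)).astype(np.uint8);m[:110]=0;m[215:]=0;m[:,300:]=0;m[:,:170]=0
c=max(cv2.findContours(m,0,2)[0],key=cv2.contourArea);c=c[:,0]
P=ray_plane(c,K,np.load("w0c.npy"),.003,True);print("blade",rect(P))
m2=((hsv[...,0]<30)&(hsv[...,2]>185)&(hsv[...,1]>50)).astype(np.uint8);m2[:180]=0;m2[235:]=0;m2[:,190:]=0;m2[:,:95]=0
c=max(cv2.findContours(m2,0,2)[0],key=cv2.contourArea)[:,0]
print("handle px",c.min(0),c.max(0),rect(ray_plane(c,K,np.load("w0c.npy"),.060,True)))
# bottle/jar etc from scene
d=np.load("scene0.npy");W=cloud(d,np.load("scene0k.npy"),np.load("scene0c.npy"))
top(W,d,(.5,.75,.2,.4,.017,.05),"panel",rect)
top(W,d,(.5,.75,.2,.4,.008,.05),"strips",rect)
d=np.load("side0.npy");W=cloud(d,np.load("side0k.npy"),np.load("side0c.npy"))
top(W,d,(.5,.75,.2,.4,.017,.05),"panel-side",rect)
E
```

```text
[(np.float64(-0.01), np.int64(0)), (np.float64(-0.008), np.int64(0)), (np.float64(-0.006), np.int64(0)), (np.float64(-0.004), np.int64(4)), (np.float64(-0.002), np.int64(3161)), (np.float64(0.0), np.int64(22049)), (np.float64(0.002), np.int64(3758)), (np.float64(0.004), np.int64(547)), (np.float64(0.006), np.int64(4512)), (np.float64(0.008), np.int64(869)), (np.float64(0.01), np.int64(82)), (np.float64(0.012), np.int64(80)), (np.float64(0.014), np.int64(139)), (np.float64(0.016), np.int64(475)), (np.float64(0.018), np.int64(895)), (np.float64(0.02), np.int64(598)), (np.float64(0.022), np.int64(140)), (np.float64(0.024), np.int64(114)), (np.float64(0.026), np.int64(42)), (np.float64(0.028), np.int64(42)), (np.float64(0.03), np.int64(72)), (np.float64(0.032), np.int64(111)), (np.float64(0.034), np.int64(51)), (np.float64(0.036), np.int64(37)), (np.float64(0.038), np.int64(260)), (np.float64(0.04), np.int64(1695)), (np.float64(0.042), np.int64(315)), (np.float64(0.044), np.int64(116)), (np.float64(0.046), np.int64(654)), (np.float64(0.048), np.int64(168)), (np.float64(0.05), np.int64(54
[... 892 characters left out ...]
7089844, 18.78022575378418), 18.88411521911621)
blade ((523.7498779296875, -6.960945129394531), (158.8481903076172, 71.00725555419922), 18.378564834594727)
handle px [102 193] [167 229] ((423.39471435546875, -40.41321563720703), (109.2883529663086, 17.902164459228516), 18.5327091217041)
panel 1356 z 0.022123407044201127 ((620.9346923828125, 309.3055419921875), (140.56289672851562, 117.86029052734375), 10.087979316711426)
strips 1532 z 0.02159188600632911 ((617.2355346679688, 309.8098449707031), (147.43544006347656, 119.95406341552734), 9.529183387756348)
panel-side 1196 z 0.021589071227107404 ((612.2069702148438, 305.3413391113281), (121.8347396850586, 122.82234191894531), 8.311270713806152)
```

Request:
servo_tool(grip_force=40, deltas=[{"wx":0,"wy":0,"wz":0,"tx":0.43,"ty":-0.1,"tz":0,"gripper":1},{"wx":0,"wy":0,"wz":0,"tx":0.42,"ty":-0.09,"tz":0.1,"gripper":1},{"wx":0,"wy":0,"wz":0,"tx":0,"ty":0,"tz":0.4,"gripper":1},{"wx":0,"wy":0,"wz":0,"tx":0,"ty":0,"tz":0.4,"gripper":1},{"wx":0,"wy":0,"wz":0,"tx":0,"ty":0,"tz":0.4,"gripper":1},{"wx":0,"wy":0,"wz":0,"tx":0,"ty":0,"tz":0.4,"gripper":1},{"wx":0,"wy":0,"wz":0,"tx":0,"ty":0,"tz":0.4,"gripper":1},{"wx":0,"wy":0,"wz":0,"tx":0,"ty":0,"tz":0.25,"gripper":1},{"wx":0,"wy":0,"wz":0,"tx":0,"ty":0,"tz":0,"gripper":1},{"wx":0,"wy":0,"wz":0,"tx":0,"ty":0,"tz":0,"gripper":0.5},{"wx":0,"wy":0,"wz":0,"tx":0,"ty":0,"tz":0,"gripper":0.5},{"wx":0,"wy":0,"wz":0,"tx":0,"ty":0,"tz":0,"gripper":0.5}])

```text
t: 2.55
ee_pos: [0.6131, -0.2766, 0.0243]
ee_rot: [0.707, 0.708, -0.0, 0.002]
ft_force: [-12.6, 1.7, 16.7]
gripper_width: 0.0442
grasp_force: 7.5
```

Request:
servo_tool(deltas=[{"wx":0,"wy":0,"wz":0,"tx":0,"ty":0,"tz":0,"gripper":0.5},{"wx":0,"wy":0,"wz":0,"tx":0,"ty":0,"tz":0,"gripper":0.5}])

```text
t: 2.75
ee_pos: [0.6128, -0.2768, 0.0245]
ee_rot: [0.707, 0.707, -0.0, 0.002]
ft_force: [-6.1, 2.0, 14.2]
gripper_width: 0.0427
grasp_force: 7.1
```

```bash
python3 - <<'E'
from bench import *
from h import *
p,d=grab_frame("scene");q,e=grab_frame("side")
np.save("scene1.npy",d)
a=cv2.resize(p[150:290,150:300],None,fx=4,fy=4);a=a[:560];b=cv2.resize(q[110:220,240:340],None,fx=5,fy=5)
cv2.imwrite("pics/g1.png",np.hstack([cv2.resize(p[170:270,180:280],(400,400)),cv2.resize(q[120:220,240:340],(400,400))]))
E
```

```text
(no output)
```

View pics/g1.png

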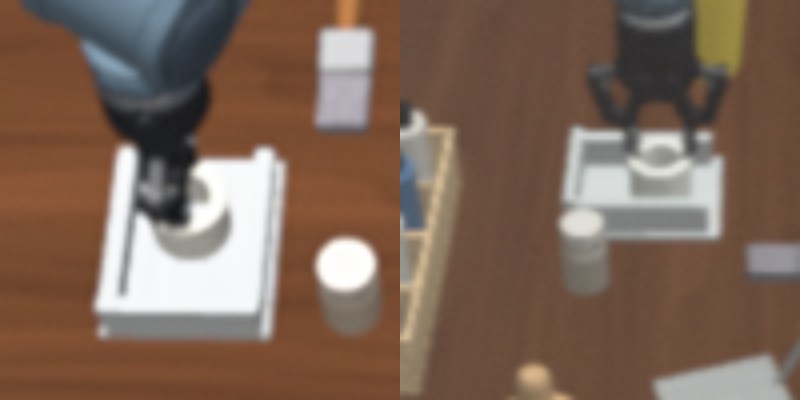

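The crops show the roll pushed toward the jar side (+y), with the fingers off its diameter. I'll open, lift and measure again.

Request:
servo_tool(deltas=[{"wx":0,"wy":0,"wz":0,"tx":0,"ty":0,"tz":0,"gripper":1},{"wx":0,"wy":0,"wz":0,"tx":0,"ty":0,"tz":0,"gripper":1},{"wx":0,"wy":0,"wz":0,"tx":0,"ty":0,"tz":0,"gripper":1},{"wx":0,"wy":0,"wz":0,"tx":0,"ty":0,"tz":0,"gripper":1},{"wx":0,"wy":0,"wz":0,"tx":0,"ty":0,"tz":-0.3,"gripper":1},{"wx":0,"wy":0,"wz":0,"tx":-0.2,"ty":0,"tz":-0.4,"gripper":1},{"wx":0,"wy":0,"wz":0,"tx":-0.3,"ty":0,"tz":-0.4,"gripper":1},{"wx":0,"wy":0,"wz":0,"tx":-0.3,"ty":0,"tz":-0.4,"gripper":1},{"wx":0,"wy":0,"wz":0,"tx":0,"ty":0,"tz":0,"gripper":1},{"wx":0,"wy":0,"wz":0,"tx":0,"ty":0,"tz":0,"gripper":1}])

```text
t: 3.85
ee_pos: [0.6113, -0.3559, 0.1697]
ee_rot: [0.707, 0.707, 0.0, 0.001]
ft_force: [-0.5, 0.1, -1.1]
gripper_width: 0.0853
grasp_force: 0.0
```

```bash
cat > meas.py <<'E'
from bench import *
from h import *
def top(W,d,a,n,f):
    m=sel(W,*a,d);c,l,st,ce=cv2.connectedComponentsWithStats(m.astype(np.uint8))
    if c<2: print(n,"none");return
    k=1+st[1:,4].argmax();Q=W[l==k];print(n,len(Q),"z",np.median(Q[:,2]),f(Q));return Q
def wshot(name):
    i=camera_info("wrist");p,d=grab_frame("wrist");T=i["world_from_camera"];K=i["intrinsics"];s=get_state();print("tcp",s["ee_pos"],"t",s["t"])
    cv2.imwrite(f"pics/{name}.png",p);np.save(f"{name}.npy",d);np.save(f"{name}c.npy",T)
    return p,d,K,T,wcloud(d,K,T)
E
python3 - <<'E'
from meas import *
p,d,K,T,W=wshot("w2")
top(W,d,(.5,.75,-.4,-.15,.049,.07),"roll",circ)
top(W,d,(.5,.75,-.4,-.15,.036,.05),"rails",rect)
d=np.load("scene0.npy");W=cloud(d,np.load("scene0k.npy"),np.load("scene0c.npy"))
top(W,d,(.5,.75,-.4,-.15,.053,.07),"roll-scene0",circ)
E
```

```text
tcp [ 0.6105 -0.3545  0.1675] t 3.9
roll 2017 z 0.054963816695611956 (array([ 0.6126, -0.2751]), 0.031221691519021988)
rails 4723 z 0.04145925481258883 ((633.5357666015625, -272.92022705078125), (116.12390899658203, 141.02513122558594), 89.75598907470703)
roll-scene0 77 z 0.05619662240464085 (array([ 0.6136, -0.2671]), 0.032611142843961716)
```

View pics/w2.png

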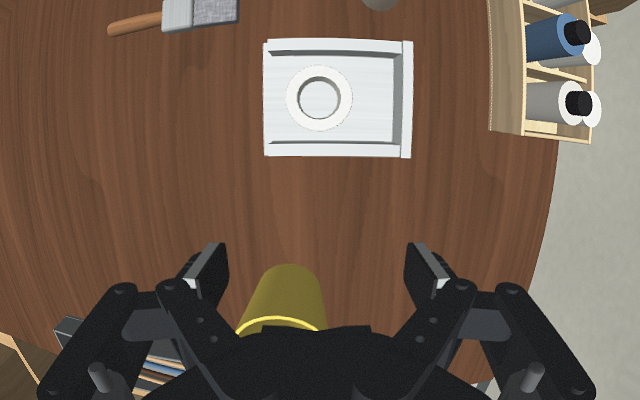

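The roll hasn't moved; it is still at (318,97) in this view, world (0.6126,-0.2751). I'll use the depth from the grip moment to see where the fingers were.

```bash
python3 - <<'E'
from h import *
K,T=np.load("scene0k.npy"),np.load("scene0c.npy")
d=np.load("scene1.npy");W=cloud(d,K,T);d0=np.load("scene0.npy");W0=cloud(d0,K,T)
for a,b in((.05,.058),(.058,.07),(.07,.09),(.09,.12),(.12,.16)):
    m=sel(W,.5,.75,-.36,-.2,a,b,d);Q=W[m]
    if len(Q):print(a,b,len(Q),Q.min(0),Q.max(0),np.median(Q,0))
for v in range(205,245,3): print(v,[f"{W[v,u,0]*1000:.0f},{W[v,u,1]*1000:.0f},{W[v,u,2]*1000:.0f}" for u in range(210,244,3)])
print(T, (np.linalg.inv(T)@[.6126,-.2751,.054,1])[:3])
c=(np.linalg.inv(T)@[.6126,-.2751,.054,1])[:3];print(K@c/c[2])
m=sel(W0,.5,.75,-.36,-.2,.05,.07,d0);print(np.argwhere(m).mean(0)[::-1],np.argwhere(m).min(0),np.argwhere(m).max(0))
E
```

```text
0.05 0.058 110 [ 0.5833 -0.3242  0.05  ] [ 0.7086 -0.2144  0.0578] [ 0.6324 -0.2578  0.053 ]
0.058 0.07 19 [ 0.5881 -0.3011  0.0581] [ 0.6481 -0.2483  0.0699] [ 0.6379 -0.2646  0.0635]
0.07 0.09 17 [ 0.5881 -0.2808  0.0705] [ 0.6505 -0.2631  0.087 ] [ 0.6377 -0.2657  0.0759]
0.09 0.12 34 [ 0.5832 -0.2856  0.0906] [ 0.6698 -0.2618  0.1199] [ 0.6492 -0.2642  0.107 ]
0.12 0.16 152 [ 0.6211 -0.2939  0.12  ] [ 0.6823 -0.2546  0.1596] [ 0.6618 -0.2685  0.1481]
205 ['533,-337,1', '647,-285,189', '650,-276,194', '652,-267,197', '645,-262,185', '630,-258,161', '589,-263,93', '531,-271,-0', '532,-261,2', '533,-252,3', '532,-243,1', '532,-233,2']
208 ['568,-326,42', '632,-294,147', '647,-280,173', '649,-271,176', '648,-263,175', '633,-260,150', '589,-265,77', '540,-271,-4', '545,-260,4', '545,-251,5', '542,-242,-0', '544,-232,3']
211 ['580,-325,43', '575,-317,35', '654,-280,169', '650,-273,163', '652,-264,165', '637,-261,140', '590,-267,62', '556,-268,5', '558,-259,7', '559,-249,10', '556,-240,5', '560,-230,12']
214 ['590,-324,43', '581,-318,27', '638,-288,126', '659,-272,160', '638,-271,126', 
[... 1456 characters left out ...]
,-287,5', '654,-277,9', '652,-269,5', '654,-259,11', '650,-251,3', '652,-241,7', '651,-232,6', '667,-219,36']
241 ['675,-316,30', '663,-312,6', '663,-303,7', '665,-293,12', '662,-286,6', '664,-276,9', '661,-268,5', '658,-260,-1', '661,-250,5', '661,-241,6', '662,-231,7', '679,-218,40']
244 ['679,-318,18', '672,-311,6', '672,-302,6', '674,-293,9', '673,-284,8', '677,-274,15', '674,-266,10', '673,-257,7', '672,-249,6', '671,-240,5', '675,-230,12', '689,-217,41']
[[-0.0041  0.8531 -0.5218  1.3703]
 [ 0.9999  0.0109  0.01   -0.0203]
 [ 0.0142 -0.5217 -0.853   1.3761]
 [ 0.      0.      0.      1.    ]] [-0.2705  0.0406  1.5206]
[224.8724 218.7648   1.    ]
[225.8134 221.7033] [210 205] [247 243]
```

```bash
python3 - <<'E'
from meas import *
print(get_state()["ee_pos"],get_state()["gripper_width"])
for n in("scene","side"):
    p,d=grab_frame(n);W=cloud(d,np.load(f"{n}0k.npy"),np.load(f"{n}0c.npy"))
    for z0 in np.arange(.13,.26,.01):
        m=sel(W,.53,.70,-.40,-.31,z0,z0+.01,d);Q=W[m]
        if len(Q):print(n,z0.round(3),len(Q),Q.min(0)[:2],Q.max(0)[:2],np.median(Q,0)[:2])
E
```

```text
[ 0.6105 -0.3545  0.1675] 0.08560870758278989
scene 0.2 1 [ 0.5669 -0.346 ] [ 0.5669 -0.346 ] [ 0.5669 -0.346 ]
scene 0.21 19 [ 0.5649 -0.3588] [ 0.6663 -0.3416] [ 0.5717 -0.3493]
scene 0.22 30 [ 0.5638 -0.3597] [ 0.6676 -0.3408] [ 0.6574 -0.3464]
scene 0.23 21 [ 0.5628 -0.3574] [ 0.6683 -0.3413] [ 0.6568 -0.3453]
scene 0.24 3 [ 0.5688 -0.3421] [ 0.6556 -0.3416] [ 0.5698 -0.3416]
scene 0.25 11 [ 0.5372 -0.3426] [ 0.6785 -0.3402] [ 0.6585 -0.341 ]
side 0.21 13 [ 0.5615 -0.3593] [ 0.6689 -0.3416] [ 0.6563 -0.3459]
side 0.22 16 [ 0.5576 -0.354 ] [ 0.6679 -0.3401] [ 0.6561 -0.3465]
side 0.23 18 [ 0.5574 -0.3578] [ 0.6669 -0.3421] [ 0.6124 -0.3475]
side 0.24 17 [ 0.5574 -0.3561] [ 0.6668 -0.3411] [ 0.5685 -0.345 ]
side 0.25 33 [ 0.5422 -0.363 ] [ 0.6848 -0.3379] [ 0.5685 -0.3448]
```

The cameras show the open fingertips about 40 mm above the reported TCP, and 30 mm above at 43 mm opening. That explains the fingers closing on top of the rim. I'll use this measured offset and go about 28 mm deeper.

Request:
servo_tool(grip_force=40, deltas=[{"wx":0,"wy":0,"wz":0,"tx":0.39,"ty":0,"tz":0,"gripper":1},{"wx":0,"wy":0,"wz":0,"tx":0.39,"ty":0.02,"tz":0,"gripper":1},{"wx":0,"wy":0,"wz":0,"tx":0,"ty":0,"tz":0.4,"gripper":1},{"wx":0,"wy":0,"wz":0,"tx":0,"ty":0,"tz":0.4,"gripper":1},{"wx":0,"wy":0,"wz":0,"tx":0,"ty":0,"tz":0.4,"gripper":1},{"wx":0,"wy":0,"wz":0,"tx":0,"ty":0,"tz":0.35,"gripper":1},{"wx":0,"wy":0,"wz":0,"tx":0,"ty":0,"tz":0.23,"gripper":1},{"wx":0,"wy":0,"wz":0,"tx":0,"ty":0,"tz":0,"gripper":1},{"wx":0,"wy":0,"wz":0,"tx":0,"ty":0,"tz":0,"gripper":1}])

```text
t: 4.9
ee_pos: [0.6124, -0.276, -0.0103]
ee_rot: [0.707, 0.707, -0.0, -0.001]
ft_force: [-0.2, -0.3, 0.3]
gripper_width: 0.0857
grasp_force: 0.0
```

Request:
servo_tool(deltas=[{"wx":0,"wy":0,"wz":0,"tx":0,"ty":0,"tz":0,"gripper":0.6},{"wx":0,"wy":0,"wz":0,"tx":0,"ty":0,"tz":0,"gripper":0.6},{"wx":0,"wy":0,"wz":0,"tx":0,"ty":0,"tz":0,"gripper":0.6},{"wx":0,"wy":0,"wz":0,"tx":0,"ty":0,"tz":0,"gripper":0.6},{"wx":0,"wy":0,"wz":0,"tx":0,"ty":0,"tz":0,"gripper":0.6}])

```text
t: 5.4
ee_pos: [0.6145, -0.2779, -0.0069]
ee_rot: [0.707, 0.707, 0.0, 0.002]
ft_force: [-0.7, 0.6, 7.0]
gripper_width: 0.0613
grasp_force: 44.0
```

Request:
servo_tool(deltas=[{"wx":0,"wy":0,"wz":0,"tx":0,"ty":0,"tz":-0.2,"gripper":0.6},{"wx":0,"wy":0,"wz":0,"tx":0,"ty":0,"tz":-0.35,"gripper":0.6},{"wx":0,"wy":0,"wz":0,"tx":0,"ty":0,"tz":-0.35,"gripper":0.6},{"wx":0,"wy":0,"wz":0,"tx":0,"ty":0,"tz":-0.3,"gripper":0.6},{"wx":0,"wy":0,"wz":0,"tx":0.2,"ty":0.05,"tz":0,"gripper":0.6},{"wx":0,"wy":0,"wz":0,"tx":0.4,"ty":0.1,"tz":0,"gripper":0.6},{"wx":0,"wy":0,"wz":0,"tx":0.4,"ty":0.1,"tz":0,"gripper":0.6},{"wx":0,"wy":0,"wz":0,"tx":0.4,"ty":0.1,"tz":0,"gripper":0.6},{"wx":0,"wy":0,"wz":0,"tx":0.4,"ty":0.1,"tz":0,"gripper":0.6},{"wx":0,"wy":0,"wz":0,"tx":0.4,"ty":0.15,"tz":0,"gripper":0.6},{"wx":0,"wy":0,"wz":0,"tx":0.4,"ty":0.15,"tz":0,"gripper":0.6},{"wx":0,"wy":0,"wz":0,"tx":0.4,"ty":0.15,"tz":0,"gripper":0.6}])

```text
t: 6.6
ee_pos: [0.7025, 0.0256, 0.1094]
ee_rot: [0.707, 0.707, -0.0, -0.001]
ft_force: [1.0, -0.5, -0.4]
gripper_width: 0.0616
grasp_force: 43.9
```

Request:
servo_tool(deltas=[{"wx":0,"wy":0,"wz":0,"tx":0.21,"ty":0.05,"tz":0.1,"gripper":0.6},{"wx":0,"wy":0,"wz":0,"tx":0,"ty":0,"tz":0.25,"gripper":0.6},{"wx":0,"wy":0,"wz":0,"tx":0,"ty":0,"tz":0,"gripper":0.6},{"wx":0,"wy":0,"wz":0,"tx":0,"ty":0,"tz":0,"gripper":0.6},{"wx":0,"wy":0,"wz":0,"tx":0,"ty":0,"tz":0,"gripper":0.6}])

```text
t: 7.1
ee_pos: [0.7084, 0.0436, 0.0766]
ee_rot: [0.707, 0.707, 0.0, 0.0]
ft_force: [0.1, -0.5, -0.4]
gripper_width: 0.0615
grasp_force: 43.9
```

```bash
python3 - <<'E'
from meas import *
print(get_state()["ee_pos"],get_state()["gripper_width"])
C=[]
for n in("scene","side"):
    p,d=grab_frame(n);W=cloud(d,np.load(f"{n}0k.npy"),np.load(f"{n}0c.npy"))
    hsv=cv2.cvtColor(p,cv2.COLOR_BGR2HSV)
    m=sel(W,.64,.80,-.03,.12,.07,.16,d)&(hsv[...,1]<60)&(hsv[...,2]>130)
    c,l,st,ce=cv2.connectedComponentsWithStats(m.astype(np.uint8));k=1+st[1:,4].argmax();Q=W[l==k]
    print(n,st[k],Q.min(0),Q.max(0))
    C.append(cv2.resize(p[200:280,290:370] if n=="scene" else p[180:260,230:310],(400,400)))
cv2.imwrite("pics/h1.png",np.hstack(C))
E
```

```text
[0.7084 0.0436 0.0766] 0.061549420616814954
scene [324 228   7  22  87] [0.6882 0.0171 0.0966] [0.7457 0.0335 0.1567]
side [261 194  20  23 364] [0.6776 0.0131 0.0712] [0.7426 0.0795 0.1562]
```

View pics/h1.png

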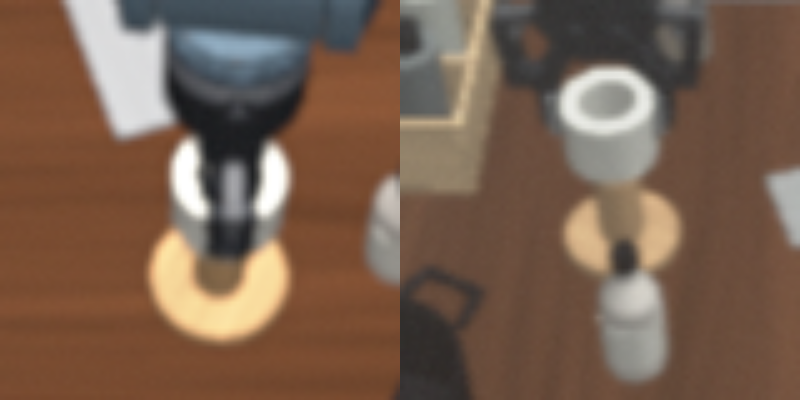

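The roll sits over the post in both views. Roll centre at (336,218) and base centre (334,255) in the scene view, and (272,200) and (274,226) in the side view, match the projected axis to about 1 mm. I'll lower it.

Request:
servo_tool(deltas=[{"wx":0,"wy":0,"wz":0,"tx":0,"ty":0,"tz":0.1,"gripper":0.6},{"wx":0,"wy":0,"wz":0,"tx":0,"ty":0,"tz":0.1,"gripper":0.6},{"wx":0,"wy":0,"wz":0,"tx":0,"ty":0,"tz":0.1,"gripper":0.6},{"wx":0,"wy":0,"wz":0,"tx":0,"ty":0,"tz":0.1,"gripper":0.6},{"wx":0,"wy":0,"wz":0,"tx":0,"ty":0,"tz":0.1,"gripper":0.6},{"wx":0,"wy":0,"wz":0,"tx":0,"ty":0,"tz":0.1,"gripper":0.6},{"wx":0,"wy":0,"wz":0,"tx":0,"ty":0,"tz":0.1,"gripper":0.6},{"wx":0,"wy":0,"wz":0,"tx":0,"ty":0,"tz":0.05,"gripper":0.6},{"wx":0,"wy":0,"wz":0,"tx":0,"ty":0,"tz":0,"gripper":0.6}])

```text
t: 8.1
ee_pos: [0.7079, 0.044, 0.0001]
ee_rot: [0.707, 0.707, -0.0, -0.0]
ft_force: [0.3, -0.5, -1.1]
gripper_width: 0.0613
grasp_force: 43.9
```

Request:
servo_tool(deltas=[{"wx":0,"wy":0,"wz":0,"tx":0,"ty":0,"tz":0.02,"gripper":1},{"wx":0,"wy":0,"wz":0,"tx":0,"ty":0,"tz":0,"gripper":1},{"wx":0,"wy":0,"wz":0,"tx":0,"ty":0,"tz":0,"gripper":1},{"wx":0,"wy":0,"wz":0,"tx":0,"ty":0,"tz":0,"gripper":1},{"wx":0,"wy":0,"wz":0,"tx":0,"ty":0,"tz":0,"gripper":1},{"wx":0,"wy":0,"wz":0,"tx":0,"ty":0,"tz":-0.3,"gripper":1},{"wx":0,"wy":0,"wz":0,"tx":0,"ty":0,"tz":-0.45,"gripper":1},{"wx":0,"wy":0,"wz":0,"tx":0,"ty":0,"tz":-0.45,"gripper":1},{"wx":0,"wy":0,"wz":0,"tx":0,"ty":0,"tz":-0.45,"gripper":1},{"wx":0,"wy":0,"wz":0,"tx":0,"ty":0,"tz":-0.3,"gripper":1},{"wx":0,"wy":0,"wz":0,"tx":0,"ty":0,"tz":0,"gripper":1},{"wx":0,"wy":0,"wz":0,"tx":0,"ty":0,"tz":0,"gripper":1}])

```text
t: 9.3
ee_pos: [0.7083, 0.044, 0.1944]
ee_rot: [0.707, 0.707, 0.0, 0.001]
ft_force: [-0.9, 0.3, 0.0]
gripper_width: 0.0854
grasp_force: 0.0
```

```bash
python3 - <<'E'
from meas import *
print(get_state()["ee_pos"],get_state()["gripper_width"])
for n in("scene","side"):
    p,d=grab_frame(n);W=cloud(d,np.load(f"{n}0k.npy"),np.load(f"{n}0c.npy"))
    Q=top(W,d,(.64,.78,-.02,.11,.05,.072),n,circ)
E
```

```text
[0.7083 0.044  0.1944] 0.0853692426915908
scene 276 z 0.060875452870185254 (array([0.7096, 0.0483]), 0.03156194090843201)
side 187 z 0.060722296259575925 (array([0.7113, 0.0471]), 0.03301755338907242)
```

The roll's top is at 61 mm, so it is seated on the post base and let go. Next I'll look at the strips and panel from above.

Request:
servo_tool(deltas=[{"wx":0,"wy":0,"wz":0,"tx":0.2,"ty":-0.15,"tz":-0.2,"gripper":1},{"wx":0,"wy":0,"wz":0,"tx":0.35,"ty":-0.25,"tz":-0.2,"gripper":1},{"wx":0,"wy":0,"wz":0,"tx":0.4,"ty":-0.25,"tz":-0.15,"gripper":1},{"wx":0,"wy":0,"wz":0,"tx":0.4,"ty":-0.25,"tz":0,"gripper":1},{"wx":0,"wy":0,"wz":0,"tx":0.25,"ty":-0.15,"tz":0,"gripper":1},{"wx":0,"wy":0,"wz":0,"tx":0,"ty":0,"tz":0,"gripper":1},{"wx":0,"wy":0,"wz":0,"tx":0,"ty":0,"tz":0,"gripper":1}])

```text
t: 10.1
ee_pos: [0.6022, 0.2042, 0.2467]
ee_rot: [0.707, 0.707, -0.001, -0.001]
ft_force: [0.5, -0.9, 0.2]
gripper_width: 0.0853
grasp_force: 0.0
```

```bash
python3 - <<'E'
from meas import *
p,d,K,T,W=wshot("w3")
Q=top(W,d,(.5,.75,.2,.42,.0165,.04),"panel+bar",rect)
top(W,d,(.5,.75,.2,.42,.008,.04),"strips",rect)
v=np.argwhere(sel(W,.5,.75,.2,.42,.008,.04,d));print(v.min(0),v.max(0))
y0,x0=np.maximum(v.min(0)-15,0);y1,x1=v.max(0)+15
cv2.imwrite("pics/w3c.png",cv2.resize(p[y0:y1,x0:x1],None,fx=4,fy=4,interpolation=cv2.INTER_CUBIC));print(x0,y0,x1,y1)
E
```

```text
tcp [0.6027 0.2035 0.247 ] t 10.15
panel+bar 7797 z 0.02154592904564251 ((610.0899658203125, 305.26153564453125), (117.93856048583984, 115.23529815673828), 10.026151657104492)
strips 9028 z 0.021458504276418655 ((615.9767456054688, 307.3794250488281), (141.14256286621094, 118.64440155029297), 9.165512084960938)
[ 34 268] [137 388]
253 19 403 152
```

View pics/w3c.png

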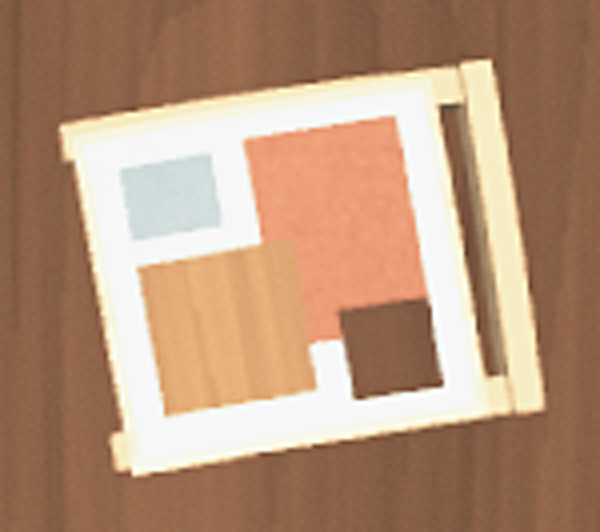

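The crop shows the panel square on the strips, with the crossbar at the right (480,230) and a yaw of about +9°. The strips' origin is about (0.611,0.3065). The lifter from handle and blade agrees to 1 mm: blade centre (0.547,0.001), yaw 18.5°, grip point (0.447,-0.033). I'll go there and turn the hand.

Request:
servo_tool(deltas=[{"wx":0,"wy":0,"wz":0,"tx":-0.3,"ty":-0.2,"tz":0,"gripper":1},{"wx":0,"wy":0,"wz":0,"tx":-0.4,"ty":-0.26,"tz":0,"gripper":1},{"wx":0,"wy":0,"wz":0,"tx":-0.4,"ty":-0.26,"tz":0,"gripper":1},{"wx":0,"wy":0,"wz":0,"tx":-0.4,"ty":-0.26,"tz":0,"gripper":1},{"wx":0,"wy":0,"wz":0,"tx":-0.4,"ty":-0.26,"tz":0,"gripper":1},{"wx":0,"wy":0,"wz":0,"tx":-0.4,"ty":-0.26,"tz":0,"gripper":1},{"wx":0,"wy":0,"wz":0,"tx":-0.06,"ty":-0.05,"tz":0,"gripper":1},{"wx":0,"wy":0,"wz":0.0199,"tx":0,"ty":0,"tz":0,"gripper":1},{"wx":0,"wy":0,"wz":0.0199,"tx":0,"ty":0,"tz":0,"gripper":1},{"wx":0,"wy":0,"wz":0.0199,"tx":0,"ty":0,"tz":0,"gripper":1},{"wx":0,"wy":0,"wz":0.0199,"tx":0,"ty":0,"tz":0,"gripper":1},{"wx":0,"wy":0,"wz":0.0199,"tx":0,"ty":0,"tz":0,"gripper":1}])

```text
t: 11.35
ee_pos: [0.4482, -0.0327, 0.2482]
ee_rot: [0.892, 0.452, -0.0, -0.0]
ft_force: [0.0, -0.0, -0.5]
gripper_width: 0.0857
grasp_force: 0.0
```

Request:
servo_tool(deltas=[{"wx":0,"wy":0,"wz":0.0199,"tx":0,"ty":0,"tz":0,"gripper":1},{"wx":0,"wy":0,"wz":0.0199,"tx":0,"ty":0,"tz":0,"gripper":1},{"wx":0,"wy":0,"wz":0.0199,"tx":0,"ty":0,"tz":0,"gripper":1},{"wx":0,"wy":0,"wz":0.0199,"tx":0,"ty":0,"tz":0,"gripper":1},{"wx":0,"wy":0,"wz":0.0199,"tx":0,"ty":0,"tz":0,"gripper":1},{"wx":0,"wy":0,"wz":0,"tx":0,"ty":0,"tz":0,"gripper":1},{"wx":0,"wy":0,"wz":0,"tx":0,"ty":0,"tz":0,"gripper":1}])

```text
t: 12.05
ee_pos: [0.4481, -0.0324, 0.2483]
ee_rot: [0.987, 0.16, -0.0, -0.0]
ft_force: [-0.8, 0.1, -0.1]
gripper_width: 0.0849
grasp_force: 0.0
```

```bash
cat >> meas.py <<'E'
from scipy.spatial.transform import Rotation as R
def yaw():
    s=get_state();x=R.from_quat(s["ee_rot"]).as_matrix()[:,0];return np.degrees(np.arctan2(x[1],x[0]))
E
python3 - <<'E'
from meas import *
p,d,K,T,W=wshot("w4");print("yaw",yaw(),get_state()["q"])
top(W,d,(.3,.55,-.12,.06,.045,.075),"handle",rect)
hsv=cv2.cvtColor(p,cv2.COLOR_BGR2HSV)
m=((hsv[...,1]<45)&(hsv[...,2]>110)&sel(W,.47,.62,-.07,.07,-.01,.012,d)).astype(np.uint8)
c=max(cv2.findContours(m,0,2)[0],key=cv2.contourArea)[:,0]
print("blade",c.min(0),c.max(0),rect(ray_plane(c,K,T,.003,True)))
E
```

```text
tcp [ 0.4481 -0.0323  0.2483] t 12.1
yaw 18.445424146053547 [-0.3253 -0.2865  1.9992  0.      1.4295  0.9235]
handle 1353 z 0.06078371887209977 ((426.85205078125, -39.59526824951172), (114.0972671508789, 17.807273864746094), 18.154251098632812)
blade [290  44] [343 125] ((546.6920166015625, 0.2581024169921875), (110.60761260986328, 70.4430160522461), 18.31966781616211)
```

Request:
servo_tool(grip_force=110, deltas=[{"wx":0,"wy":0,"wz":0,"tx":-0.01,"ty":0,"tz":0.4,"gripper":1},{"wx":0,"wy":0,"wz":0,"tx":0,"ty":0,"tz":0.45,"gripper":1},{"wx":0,"wy":0,"wz":0,"tx":0,"ty":0,"tz":0.45,"gripper":1},{"wx":0,"wy":0,"wz":0,"tx":0,"ty":0,"tz":0.45,"gripper":1},{"wx":0,"wy":0,"wz":0,"tx":0,"ty":0,"tz":0.4,"gripper":1},{"wx":0,"wy":0,"wz":0,"tx":0,"ty":0,"tz":0.35,"gripper":1},{"wx":0,"wy":0,"wz":0,"tx":0,"ty":0,"tz":0,"gripper":0.5},{"wx":0,"wy":0,"wz":0,"tx":0,"ty":0,"tz":0,"gripper":0.4},{"wx":0,"wy":0,"wz":0,"tx":0,"ty":0,"tz":0,"gripper":0.3}])

```text
t: 13.0
ee_pos: [0.4491, -0.033, 0.0008]
ee_rot: [0.987, 0.16, 0.002, 0.001]
ft_force: [0.8, -0.3, -0.3]
gripper_width: 0.0441
grasp_force: 0.0
```

Request:
servo_tool(deltas=[{"wx":0,"wy":0,"wz":0,"tx":0,"ty":0,"tz":0,"gripper":0.1},{"wx":0,"wy":0,"wz":0,"tx":0,"ty":0,"tz":0,"gripper":0.1},{"wx":0,"wy":0,"wz":0,"tx":0,"ty":0,"tz":0,"gripper":0.1},{"wx":0,"wy":0,"wz":0,"tx":0,"ty":0,"tz":0,"gripper":0.1},{"wx":0,"wy":0,"wz":0,"tx":0,"ty":0,"tz":0,"gripper":0.1},{"wx":0,"wy":0,"wz":0,"tx":0,"ty":0,"tz":0,"gripper":0.1}])

```text
t: 13.6
ee_pos: [0.4485, -0.0328, 0.0006]
ee_rot: [0.987, 0.16, 0.001, 0.001]
ft_force: [-3.0, 0.3, 7.5]
gripper_width: 0.0165
grasp_force: 107.1
```

Request:
servo_tool(deltas=[{"wx":0,"wy":0,"wz":0,"tx":0,"ty":0,"tz":-0.1,"gripper":0.1},{"wx":0,"wy":0,"wz":0,"tx":0,"ty":0,"tz":-0.25,"gripper":0.1},{"wx":0,"wy":0,"wz":0,"tx":0,"ty":0,"tz":-0.35,"gripper":0.1},{"wx":0,"wy":0,"wz":0,"tx":0,"ty":0,"tz":-0.1,"gripper":0.1},{"wx":0,"wy":0,"wz":0,"tx":0,"ty":0,"tz":0,"gripper":0.1},{"wx":0,"wy":0,"wz":0,"tx":0,"ty":0,"tz":0,"gripper":0.1}])

```text
t: 14.2
ee_pos: [0.4461, -0.032, 0.0776]
ee_rot: [0.987, 0.16, -0.001, -0.0]
ft_force: [-0.1, 1.3, -2.4]
gripper_width: 0.0168
grasp_force: 107.7
```

```bash
cat >> meas.py <<'E'
def blade(x0,x1,y0,y1,z0,z1):
    "fit blade plane in tool frame (wrist cam)"
    s=get_state();Rm=R.from_quat(s["ee_rot"]).as_matrix();p,d,K,T,W=wshot("wb")
    L=(W-s["ee_pos"])@Rm
    hsv=cv2.cvtColor(p,cv2.COLOR_BGR2HSV)
    m=(hsv[...,1]<60)&sel(L,x0,x1,y0,y1,z0,z1,d);c,l,st,_=cv2.connectedComponentsWithStats(m.astype(np.uint8));k=1+st[1:,4].argmax()
    Q=L[l==k];A=np.c_[Q[:,:2],np.ones(len(Q))];co=np.linalg.lstsq(A,Q[:,2],rcond=None)[0]
    r=rect(Q);print("blade tool frame",len(Q),"slope x,y",co[:2],"z at blade centre",co@[r[0][0]/1000,r[0][1]/1000,1],r,"px",st[k])
    return Q
E
python3 - <<'E'
from meas import *
print(get_state()["ft_force"],get_state()["wrist_torque"],"yaw",yaw(), R.from_quat(get_state()["ee_rot"]).as_matrix()[:,2])
blade(.05,.2,-.06,.06,-.03,.03)
E
```

```text
[-0.1292  1.3215 -2.445 ] [-0.0655  0.1265 -0.0313] yaw 18.359160780941522 [-0.0017  0.0005 -1.    ]
tcp [ 0.4456 -0.0319  0.077 ] t 14.25
blade tool frame 18294 slope x,y [0.0083 0.0008] z at blade centre -0.002765038947844102 ((91.08491516113281, -0.7191886901855469), (70.71951293945312, 82.3093490600586), 89.6657485961914) px [  251     0   130   145 18294]
```

Request:
servo_tool(deltas=[{"wx":0,"wy":0,"wz":0,"tx":0.02,"ty":-0.2,"tz":0,"gripper":0.1},{"wx":0,"wy":0,"wz":0,"tx":0.03,"ty":-0.35,"tz":0,"gripper":0.1},{"wx":0,"wy":0,"wz":0,"tx":0.03,"ty":-0.35,"tz":0,"gripper":0.1},{"wx":0,"wy":0,"wz":0,"tx":0.03,"ty":-0.35,"tz":0,"gripper":0.1},{"wx":0,"wy":0,"wz":0,"tx":0.03,"ty":-0.35,"tz":0,"gripper":0.1},{"wx":0,"wy":0,"wz":0,"tx":0.03,"ty":-0.35,"tz":0,"gripper":0.1},{"wx":0,"wy":0,"wz":0,"tx":0.03,"ty":-0.35,"tz":0,"gripper":0.1},{"wx":0,"wy":0,"wz":0,"tx":0.03,"ty":-0.35,"tz":0,"gripper":0.1},{"wx":0,"wy":0,"wz":0,"tx":0,"ty":-0.35,"tz":0,"gripper":0.1},{"wx":0,"wy":0,"wz":0.0128,"tx":0,"ty":-0.08,"tz":0,"gripper":0.1},{"wx":0,"wy":0,"wz":0.0128,"tx":0,"ty":0,"tz":0,"gripper":0.1},{"wx":0,"wy":0,"wz":0,"tx":0,"ty":0,"tz":0,"gripper":0.1}])

```text
t: 15.45
ee_pos: [0.3702, 0.2671, 0.0767]
ee_rot: [0.997, 0.08, -0.002, 0.0]
ft_force: [-0.1, 1.1, -2.2]
gripper_width: 0.0164
grasp_force: 108.0
```

Request:
servo_tool(deltas=[{"wx":0,"wy":0,"wz":0,"tx":0,"ty":0,"tz":0.3,"gripper":0.1},{"wx":0,"wy":0,"wz":0,"tx":0,"ty":0,"tz":0.2,"gripper":0.1},{"wx":0,"wy":0,"wz":0,"tx":0,"ty":0,"tz":0,"gripper":0.1},{"wx":0,"wy":0,"wz":0,"tx":0,"ty":0,"tz":0,"gripper":0.1}])

```text
t: 15.85
ee_pos: [0.3714, 0.2668, 0.0281]
ee_rot: [0.997, 0.08, -0.001, 0.0]
ft_force: [-0.1, -0.0, -2.5]
gripper_width: 0.0164
grasp_force: 108.0
```

```bash
python3 - <<'E'
from meas import *
print("yaw",yaw(), get_state()["ee_rot"])
Q=blade(.05,.2,-.06,.06,-.03,.03)
p=cv2.imread("pics/wb.png");d=np.load("wb.npy");T=np.load("wbc.npy");K=np.load("wk.npy");W=wcloud(d,K,T)
top(W,d,(.5,.75,.2,.42,.0165,.03),"panel+bar",rect);top(W,d,(.5,.75,.2,.42,.009,.03),"strips",rect)
s=get_state()
for n in("scene","side"):
    p,d=grab_frame(n);W=cloud(d,np.load(f"{n}0k.npy"),np.load(f"{n}0c.npy"))
    m=sel(W,.42,.545,.2,.36,.015,.05,d);Q=W[m];print(n,len(Q),np.median(Q,0),rect(Q))
E
```

```text
yaw 9.162513870619865 [ 0.9968  0.0799 -0.0009  0.0002]
tcp [0.3723 0.2672 0.029 ] t 15.9
blade tool frame 18409 slope x,y [0.0105 0.    ] z at blade centre -0.002557553082256774 ((96.43734741210938, -0.4722023010253906), (83.12582397460938, 92.97172546386719), 89.84977722167969) px [  251     0   130   145 18409]
panel+bar 21 z 0.02962698700648389 ((502.9781494140625, 267.90264892578125), (2.179413318634033, 6.247840404510498), 0.2970786690711975)
strips 21 z 0.02962698700648389 ((502.9781494140625, 267.90264892578125), (2.179413318634033, 6.247840404510498), 0.2970786690711975)
scene 660 [0.4785 0.2856 0.0326] ((476.3721923828125, 285.8185729980469), (113.19326782226562, 72.50173950195312), 8.616042137145996)
side 711 [0.4783 0.2836 0.0325] ((477.25457763671875, 281.9745788574219), (112.94651794433594, 74.23094940185547), 8.752474784851074)
```

Request:
servo_tool(deltas=[{"wx":0,"wy":0,"wz":0,"tx":0,"ty":-0.01,"tz":0.15,"gripper":0.1},{"wx":0,"wy":0,"wz":0,"tx":0,"ty":0,"tz":0.1,"gripper":0.1},{"wx":0,"wy":0,"wz":0,"tx":0,"ty":0,"tz":0,"gripper":0.1},{"wx":0,"wy":0,"wz":0,"tx":0,"ty":0,"tz":0,"gripper":0.1},{"wx":0,"wy":0,"wz":0,"tx":0.1,"ty":0,"tz":0,"gripper":0.1},{"wx":0,"wy":0,"wz":0,"tx":0.15,"ty":0,"tz":0,"gripper":0.1},{"wx":0,"wy":0,"wz":0,"tx":0.15,"ty":0,"tz":0,"gripper":0.1},{"wx":0,"wy":0,"wz":0,"tx":0.1,"ty":0,"tz":0,"gripper":0.1},{"wx":0,"wy":0,"wz":0,"tx":0,"ty":0,"tz":0,"gripper":0.1}])

```text
t: 16.9
ee_pos: [0.4232, 0.2766, 0.0044]
ee_rot: [0.997, 0.079, 0.001, -0.0]
ft_force: [-0.1, 0.5, -3.0]
gripper_width: 0.0166
grasp_force: 108.0
```

Request:
servo_tool(deltas=[{"wx":0,"wy":0,"wz":0,"tx":0.1,"ty":0,"tz":0,"gripper":0.1},{"wx":0,"wy":0,"wz":0,"tx":0.15,"ty":0,"tz":0,"gripper":0.1},{"wx":0,"wy":0,"wz":0,"tx":0.15,"ty":0,"tz":0,"gripper":0.1},{"wx":0,"wy":0,"wz":0,"tx":0.15,"ty":0,"tz":0,"gripper":0.1},{"wx":0,"wy":0,"wz":0,"tx":0.1,"ty":0,"tz":0,"gripper":0.1},{"wx":0,"wy":0,"wz":0,"tx":0.02,"ty":0,"tz":0,"gripper":0.1},{"wx":0,"wy":0,"wz":0,"tx":0,"ty":0,"tz":0,"gripper":0.1},{"wx":0,"wy":0,"wz":0,"tx":0,"ty":0,"tz":0,"gripper":0.1}])

```text
t: 17.7
ee_pos: [0.4863, 0.2867, 0.0033]
ee_rot: [0.997, 0.08, -0.001, 0.0]
ft_force: [-0.1, -0.4, -2.8]
gripper_width: 0.0162
grasp_force: 108.0
```

```bash
python3 - <<'E'
from meas import *
print("yaw",yaw())
p,d,K,T,W=wshot("w5")
m=sel(W,.5,.75,.2,.42,.012,.03,d);v=np.argwhere(m);print(v.min(0),v.max(0))
# panel rear edge vs blade in scene
p,d=grab_frame("scene");W=cloud(d,np.load("scene0k.npy"),np.load("scene0c.npy"))
top(W,d,(.5,.75,.2,.42,.0165,.04),"panel+bar",rect);top(W,d,(.5,.75,.2,.42,.009,.04),"strips",rect)
E
```

```text
yaw 9.157086756248903
tcp [0.4863 0.2867 0.0033] t 17.75
[  0 205] [169 432]
panel+bar 1370 z 0.022174070804325874 ((620.07861328125, 309.12762451171875), (140.46676635742188, 118.81355285644531), 9.986812591552734)
strips 1555 z 0.021702490021762832 ((604.3955688476562, 307.13238525390625), (172.33062744140625, 120.16795349121094), 9.545536041259766)
```

Request:
servo_tool(grip_force=120, deltas=[{"wx":0,"wy":0,"wz":0,"tx":0.03,"ty":0,"tz":0,"gripper":0.1},{"wx":0,"wy":0,"wz":0,"tx":0,"ty":0,"tz":-0.04,"gripper":0.1},{"wx":0,"wy":0,"wz":0,"tx":0,"ty":0,"tz":-0.04,"gripper":0.1},{"wx":0,"wy":0,"wz":0,"tx":0,"ty":0,"tz":-0.04,"gripper":0.1},{"wx":0,"wy":0,"wz":0,"tx":0,"ty":0,"tz":-0.06,"gripper":0.1},{"wx":0,"wy":0,"wz":0,"tx":0,"ty":0,"tz":-0.08,"gripper":0.1},{"wx":0,"wy":0,"wz":0,"tx":0,"ty":0,"tz":-0.04,"gripper":0.1},{"wx":0,"wy":0,"wz":0,"tx":0,"ty":0,"tz":0,"gripper":0.1},{"wx":0,"wy":0,"wz":0,"tx":0,"ty":0,"tz":0,"gripper":0.1}])

```text
t: 18.7
ee_pos: [0.4901, 0.2873, 0.0336]
ee_rot: [0.997, 0.08, -0.0, 0.0]
ft_force: [-1.1, 0.0, -4.9]
gripper_width: 0.0163
grasp_force: 117.2
```

```bash
cat >> meas.py <<'E'
def panel(x0,x1,y0,y1,z0,z1):
    for n in("scene","side"):
        p,d=grab_frame(n);W=cloud(d,np.load(f"{n}0k.npy"),np.load(f"{n}0c.npy"))
        Q=top(W,d,(x0,x1,y0,y1,z0,z1),"panel "+n,rect)
        if Q is not None: print("  slope xy",np.linalg.lstsq(np.c_[Q[:,:2],np.ones(len(Q))],Q[:,2],rcond=None)[0][:2])
E
python3 - <<'E'
from meas import *
s=get_state();print("yaw",yaw(),s["ee_pos"],s["ft_force"],s["wrist_torque"],s["grasp_force"])
panel(.52,.75,.2,.42,.03,.06)
E
```

```text
yaw 9.14828445948094 [0.4901 0.2873 0.0336] [-1.0854  0.0037 -4.9049] [-0.04    0.3497  0.0341] 117.20413327217102
panel scene 1378 z 0.0427377819594259 ((601.1512451171875, 303.8499755859375), (139.81118774414062, 115.60450744628906), 10.028084754943848)
  slope xy [0.0003 0.0038]
panel side 1335 z 0.04185861928019907 ((601.6073608398438, 301.1977233886719), (137.20396423339844, 117.02879333496094), 10.077608108520508)
  slope xy [ 0.0076 -0.0062]
```

Panel is level on the lifter (top at 42 mm). I'll lift it higher and turn square to the rack.

Request:
servo_tool(deltas=[{"wx":0,"wy":0,"wz":0,"tx":0,"ty":0,"tz":-0.05,"gripper":0.1},{"wx":0,"wy":0,"wz":0,"tx":0,"ty":0,"tz":-0.1,"gripper":0.1},{"wx":0,"wy":0,"wz":0,"tx":0,"ty":0,"tz":-0.15,"gripper":0.1},{"wx":0,"wy":0,"wz":0,"tx":0,"ty":0,"tz":-0.2,"gripper":0.1},{"wx":0,"wy":0,"wz":0,"tx":0,"ty":0,"tz":-0.2,"gripper":0.1},{"wx":0,"wy":0,"wz":0,"tx":0,"ty":0,"tz":-0.15,"gripper":0.1},{"wx":0,"wy":0,"wz":0,"tx":0,"ty":0,"tz":-0.12,"gripper":0.1},{"wx":0,"wy":0,"wz":0,"tx":0,"ty":0,"tz":-0.06,"gripper":0.1},{"wx":0,"wy":0,"wz":0,"tx":0,"ty":0,"tz":-0.03,"gripper":0.1},{"wx":0,"wy":0,"wz":0,"tx":0,"ty":0,"tz":0,"gripper":0.1},{"wx":0,"wy":0,"wz":0,"tx":0,"ty":0,"tz":0,"gripper":0.1}])

```text
t: 19.9
ee_pos: [0.4896, 0.2871, 0.1386]
ee_rot: [0.997, 0.08, -0.001, 0.0]
ft_force: [-0.4, 0.1, -5.0]
gripper_width: 0.0165
grasp_force: 117.2
```

Request:
servo_tool(deltas=[{"wx":0,"wy":0,"wz":0.003,"tx":0,"ty":0,"tz":0,"gripper":0.1},{"wx":0,"wy":0,"wz":0.006,"tx":0,"ty":0,"tz":0,"gripper":0.1},{"wx":0,"wy":0,"wz":0.008,"tx":0,"ty":0,"tz":0,"gripper":0.1},{"wx":0,"wy":0,"wz":0.006,"tx":0,"ty":0,"tz":0,"gripper":0.1},{"wx":0,"wy":0,"wz":0.0038,"tx":0,"ty":0,"tz":0,"gripper":0.1},{"wx":0,"wy":0,"wz":0,"tx":0,"ty":0.05,"tz":0,"gripper":0.1},{"wx":0,"wy":0,"wz":0,"tx":0,"ty":0.1,"tz":0,"gripper":0.1},{"wx":0,"wy":0,"wz":0,"tx":0,"ty":0.15,"tz":0,"gripper":0.1},{"wx":0,"wy":0,"wz":0,"tx":0,"ty":0.2,"tz":0,"gripper":0.1},{"wx":0,"wy":0,"wz":0,"tx":0,"ty":0.22,"tz":0,"gripper":0.1},{"wx":0,"wy":0,"wz":0,"tx":0,"ty":0.22,"tz":0,"gripper":0.1},{"wx":0,"wy":0,"wz":0,"tx":0,"ty":0.22,"tz":0,"gripper":0.1}])

```text
t: 21.1
ee_pos: [0.4889, 0.1693, 0.1396]
ee_rot: [1.0, -0.005, 0.0, 0.0]
ft_force: [0.5, -0.4, -3.9]
gripper_width: 0.0162
grasp_force: 117.2
```

Request:
servo_tool(deltas=[{"wx":0,"wy":0,"wz":0,"tx":0,"ty":0.22,"tz":0,"gripper":0.1},{"wx":0,"wy":0,"wz":0,"tx":0,"ty":0.22,"tz":0,"gripper":0.1},{"wx":0,"wy":0,"wz":0,"tx":0,"ty":0.22,"tz":0,"gripper":0.1},{"wx":0,"wy":0,"wz":0,"tx":0,"ty":0.22,"tz":0,"gripper":0.1},{"wx":0,"wy":0,"wz":0,"tx":0,"ty":0.22,"tz":0,"gripper":0.1},{"wx":0,"wy":0,"wz":0,"tx":0,"ty":0.22,"tz":0,"gripper":0.1},{"wx":0,"wy":0,"wz":0,"tx":0,"ty":0.22,"tz":0,"gripper":0.1},{"wx":0,"wy":0,"wz":0,"tx":0,"ty":0.22,"tz":0,"gripper":0.1},{"wx":0,"wy":0,"wz":0,"tx":0,"ty":0.22,"tz":0,"gripper":0.1},{"wx":0,"wy":0,"wz":0,"tx":0,"ty":0.22,"tz":0,"gripper":0.1},{"wx":0,"wy":0,"wz":0,"tx":0,"ty":0.22,"tz":0,"gripper":0.1},{"wx":0,"wy":0,"wz":0,"tx":0,"ty":0.22,"tz":0,"gripper":0.1}])

```text
t: 22.3
ee_pos: [0.486, -0.0947, 0.1397]
ee_rot: [1.0, -0.005, -0.0, 0.0]
ft_force: [0.6, 0.1, -4.2]
gripper_width: 0.0164
grasp_force: 117.2
```

Request:
servo_tool(deltas=[{"wx":0,"wy":0,"wz":0,"tx":0,"ty":0.22,"tz":0,"gripper":0.1},{"wx":0,"wy":0,"wz":0,"tx":0,"ty":0.22,"tz":0,"gripper":0.1},{"wx":0,"wy":0,"wz":0,"tx":0,"ty":0.22,"tz":0,"gripper":0.1},{"wx":0,"wy":0,"wz":0,"tx":0,"ty":0.22,"tz":0,"gripper":0.1},{"wx":0,"wy":0,"wz":0,"tx":0,"ty":0.2,"tz":0,"gripper":0.1},{"wx":0,"wy":0,"wz":0,"tx":0,"ty":0.2,"tz":0,"gripper":0.1},{"wx":0,"wy":0,"wz":0,"tx":0,"ty":0.17,"tz":0,"gripper":0.1},{"wx":0,"wy":0,"wz":0,"tx":0,"ty":0.15,"tz":0,"gripper":0.1},{"wx":0,"wy":0,"wz":0,"tx":0,"ty":0.1,"tz":0,"gripper":0.1},{"wx":0,"wy":0,"wz":0,"tx":0,"ty":0.06,"tz":0,"gripper":0.1},{"wx":0,"wy":0,"wz":0,"tx":0,"ty":0.02,"tz":0,"gripper":0.1},{"wx":0,"wy":0,"wz":0,"tx":0,"ty":0,"tz":0,"gripper":0.1}])

```text
t: 23.5
ee_pos: [0.4853, -0.2704, 0.1395]
ee_rot: [1.0, -0.004, -0.0, -0.0]
ft_force: [-0.2, 0.8, -4.7]
gripper_width: 0.0164
grasp_force: 117.3
```

Request:
servo_tool(deltas=[{"wx":0,"wy":0,"wz":0,"tx":0.05,"ty":0,"tz":0.05,"gripper":0.1},{"wx":0,"wy":0,"wz":0,"tx":0.08,"ty":0,"tz":0.1,"gripper":0.1},{"wx":0,"wy":0,"wz":0,"tx":0.07,"ty":0,"tz":0.15,"gripper":0.1},{"wx":0,"wy":0,"wz":0,"tx":0.03,"ty":0,"tz":0.15,"gripper":0.1},{"wx":0,"wy":0,"wz":0,"tx":0,"ty":0,"tz":0.1,"gripper":0.1},{"wx":0,"wy":0,"wz":0,"tx":0,"ty":0,"tz":0.05,"gripper":0.1},{"wx":0,"wy":0,"wz":0,"tx":0,"ty":0,"tz":0,"gripper":0.1},{"wx":0,"wy":0,"wz":0,"tx":0,"ty":0,"tz":0,"gripper":0.1}])

```text
t: 24.3
ee_pos: [0.5085, -0.2711, 0.08]
ee_rot: [1.0, -0.004, 0.0, 0.0]
ft_force: [0.1, 0.3, -4.1]
gripper_width: 0.0162
grasp_force: 117.2
```

```bash
python3 - <<'E'
from meas import *
s=get_state();print("yaw",yaw(),s["ee_pos"],s["ft_force"],s["t"])
panel(.54,.75,-.4,-.15,.075,.12)
d=np.load("scene0.npy");W=cloud(d,np.load("scene0k.npy"),np.load("scene0c.npy"));Q=W[sel(W,.5,.75,-.36,-.18,.036,.0505,d)];print("rack scene0",rect(Q))
d=np.load("side0.npy");W=cloud(d,np.load("side0k.npy"),np.load("side0c.npy"));Q=W[sel(W,.5,.75,-.36,-.2,.036,.0505,d)];print("rack side0",rect(Q))
p,d,K,T,W=wshot("w6");
m=sel(W,.45,.8,-.4,-.15,.08,.11,d);Q=W[m];print("wrist panel rear",Q.min(0),np.percentile(Q[:,0],[1,50,99]),rect(Q))
E
```

```text
yaw -0.5107631353812913 [ 0.5085 -0.2711  0.08  ] [ 0.1087  0.2732 -4.0646] 24.3
panel scene 1476 z 0.08859845881985895 ((617.2041015625, -272.7425842285156), (146.20994567871094, 113.15553283691406), 0.6961576342582703)
  slope xy [-0.0055 -0.0001]
panel side 612 z 0.08959145260641821 ((618.21142578125, -273.23193359375), (117.7841567993164, 144.62753295898438), 88.86444091796875)
  slope xy [-0.0028 -0.0092]
rack scene0 ((637.7094116210938, -271.09783935546875), (116.98406219482422, 143.9556121826172), 89.859375)
rack side0 ((638.00390625, -271.0060119628906), (124.12039947509766, 140.03952026367188), 89.09788513183594)
tcp [ 0.5087 -0.2713  0.0805] t 24.45
wrist panel rear [ 0.5467 -0.3317  0.0812] [0.5557 0.5985 0.6377] ((593.9880981445312, -275.0948181152344), (113.09567260742188, 94.61612701416016), 89.95721435546875)
```

Panel is level over the rack, about 2 mm off across and under 3 mm along. I'll correct that and lower it.

Request:
servo_tool(deltas=[{"wx":0,"wy":0,"wz":0,"tx":0,"ty":-0.015,"tz":0.05,"gripper":0.1},{"wx":0,"wy":0,"wz":0,"tx":0,"ty":0,"tz":0.1,"gripper":0.1},{"wx":0,"wy":0,"wz":0,"tx":0,"ty":0,"tz":0.1,"gripper":0.1},{"wx":0,"wy":0,"wz":0,"tx":0,"ty":0,"tz":0.08,"gripper":0.1},{"wx":0,"wy":0,"wz":0,"tx":0,"ty":0,"tz":0.05,"gripper":0.1},{"wx":0,"wy":0,"wz":0,"tx":0,"ty":0,"tz":0.04,"gripper":0.1},{"wx":0,"wy":0,"wz":0,"tx":0,"ty":0,"tz":0.04,"gripper":0.1},{"wx":0,"wy":0,"wz":0,"tx":0,"ty":0,"tz":0.04,"gripper":0.1},{"wx":0,"wy":0,"wz":0,"tx":0,"ty":0,"tz":0.02,"gripper":0.1},{"wx":0,"wy":0,"wz":0,"tx":0,"ty":0,"tz":0,"gripper":0.1},{"wx":0,"wy":0,"wz":0,"tx":0,"ty":0,"tz":0,"gripper":0.1}])

```text
t: 25.55
ee_pos: [0.5085, -0.2695, 0.0278]
ee_rot: [1.0, -0.004, 0.0, 0.0]
ft_force: [0.3, -0.1, -2.9]
gripper_width: 0.0164
grasp_force: 117.4
```

```bash
python3 - <<'E'
from meas import *
s=get_state();print("yaw",yaw(),s["ee_pos"],s["ft_force"],s["wrist_torque"],s["t"])
panel(.54,.75,-.4,-.15,.040,.054)
E
```

```text
yaw -0.5048868339803481 [ 0.5085 -0.2695  0.0278] [ 0.286  -0.0571 -2.9015] [0.0566 0.2047 0.0074] 25.55
panel scene 1504 z 0.04736080558480127 ((637.971435546875, -270.91632080078125), (142.4884796142578, 116.49970245361328), 0.11368519067764282)
  slope xy [-0.0055 -0.0038]
panel side 646 z 0.047931986274108884 ((638.8964233398438, -272.23626708984375), (139.20713806152344, 124.77762603759766), 0.4297980070114136)
  slope xy [-0.0021 -0.0079]
```

Request:
servo_tool(deltas=[{"wx":0,"wy":0,"wz":0,"tx":-0.05,"ty":0,"tz":0,"gripper":0.1},{"wx":0,"wy":0,"wz":0,"tx":-0.1,"ty":0,"tz":0,"gripper":0.1},{"wx":0,"wy":0,"wz":0,"tx":-0.15,"ty":0,"tz":0,"gripper":0.1},{"wx":0,"wy":0,"wz":0,"tx":-0.2,"ty":0,"tz":0,"gripper":0.1},{"wx":0,"wy":0,"wz":0,"tx":-0.2,"ty":0,"tz":0,"gripper":0.1},{"wx":0,"wy":0,"wz":0,"tx":-0.2,"ty":0,"tz":0,"gripper":0.1},{"wx":0,"wy":0,"wz":0,"tx":-0.2,"ty":0,"tz":0,"gripper":0.1},{"wx":0,"wy":0,"wz":0,"tx":-0.15,"ty":0,"tz":0,"gripper":0.1},{"wx":0,"wy":0,"wz":0,"tx":-0.1,"ty":0,"tz":0,"gripper":0.1},{"wx":0,"wy":0,"wz":0,"tx":-0.06,"ty":0,"tz":0,"gripper":0.1},{"wx":0,"wy":0,"wz":0,"tx":0,"ty":0,"tz":0,"gripper":0.1},{"wx":0,"wy":0,"wz":0,"tx":0,"ty":0,"tz":0,"gripper":0.1}])

```text
t: 26.85
ee_pos: [0.3677, -0.2684, 0.0279]
ee_rot: [1.0, -0.004, 0.0, 0.0]
ft_force: [-0.1, 0.8, -2.3]
gripper_width: 0.0163
grasp_force: 117.5
```

Request:
servo_tool(deltas=[{"wx":0,"wy":0,"wz":0,"tx":0,"ty":0,"tz":0.1,"gripper":0.1},{"wx":0,"wy":0,"wz":0,"tx":0,"ty":0,"tz":0.1,"gripper":0.1},{"wx":0,"wy":0,"wz":0,"tx":0,"ty":0,"tz":0.04,"gripper":0.1},{"wx":0,"wy":0,"wz":0,"tx":0,"ty":0,"tz":0.03,"gripper":0.1},{"wx":0,"wy":0,"wz":0,"tx":0,"ty":0,"tz":0.01,"gripper":0.1},{"wx":0,"wy":0,"wz":0,"tx":0,"ty":0,"tz":0,"gripper":0.1},{"wx":0,"wy":0,"wz":0,"tx":0,"ty":0,"tz":0,"gripper":0.1}])

```text
t: 27.55
ee_pos: [0.3665, -0.2673, 0.0007]
ee_rot: [1.0, -0.004, -0.002, -0.002]
ft_force: [-11.6, 9.0, 19.7]
gripper_width: 0.0166
grasp_force: 121.4
```

```bash
python3 - <<'E'
from meas import *
s=get_state();print("yaw",yaw(),s["ee_pos"],s["ft_force"],s["wrist_torque"],s["t"])
panel(.54,.75,-.4,-.15,.040,.054)
d0=None
for n in("scene","side"):
    p,d=grab_frame(n);W=cloud(d,np.load(f"{n}0k.npy"),np.load(f"{n}0c.npy"));Q=W[sel(W,.43,.53,-.3,-.24,-.02,.02,d)];B=W[sel(W,.43,.53,-.1,0,-.02,.02,d)];print(n,"blade z",np.median(Q[:,2]),"bench",np.median(B[:,2]))
E
```

```text
yaw -0.42635954686333993 [ 0.3665 -0.2673  0.0007] [-11.5993   8.964   19.6872] [1.1773 1.2753 0.1403] 27.55
panel scene 1511 z 0.047386956729357665 ((638.333740234375, -270.77142333984375), (116.89325714111328, 141.80252075195312), 89.75325012207031)
  slope xy [-0.0038  0.0009]
panel side 644 z 0.047700186536949074 ((638.2409057617188, -273.19927978515625), (123.2010269165039, 139.92526245117188), 89.50096893310547)
  slope xy [-0.0028 -0.0079]
scene blade z 0.004205402893407761 bench 0.0012464467826107661
side blade z 0.005107478587106806 bench 0.0017049665308902506
```

Blade is on the bench (it reads 3 mm above it). I'll ease off slightly, open and rise.

Request:
servo_tool(deltas=[{"wx":0,"wy":0,"wz":0,"tx":0,"ty":0,"tz":-0.02,"gripper":0.1},{"wx":0,"wy":0,"wz":0,"tx":0,"ty":0,"tz":0,"gripper":0.1},{"wx":0,"wy":0,"wz":0,"tx":0,"ty":0,"tz":0,"gripper":0.4},{"wx":0,"wy":0,"wz":0,"tx":0,"ty":0,"tz":0,"gripper":0.8},{"wx":0,"wy":0,"wz":0,"tx":0,"ty":0,"tz":0,"gripper":0.8},{"wx":0,"wy":0,"wz":0,"tx":0,"ty":0,"tz":0,"gripper":0.8},{"wx":0,"wy":0,"wz":0,"tx":0,"ty":0,"tz":0,"gripper":0.8},{"wx":0,"wy":0,"wz":0,"tx":0,"ty":0,"tz":-0.2,"gripper":0.8},{"wx":0,"wy":0,"wz":0,"tx":0,"ty":0,"tz":-0.4,"gripper":0.8},{"wx":0,"wy":0,"wz":0,"tx":0,"ty":0,"tz":-0.45,"gripper":0.8},{"wx":0,"wy":0,"wz":0,"tx":0,"ty":0,"tz":-0.45,"gripper":0.8},{"wx":0,"wy":0,"wz":0,"tx":0,"ty":0,"tz":-0.4,"gripper":0.8}])

```text
t: 28.95
ee_pos: [0.3674, -0.2682, 0.194]
ee_rot: [1.0, -0.004, 0.001, 0.001]
ft_force: [0.6, 0.1, 0.0]
gripper_width: 0.0684
grasp_force: 0.0
```

Request:
servo_tool(deltas=[{"wx":0,"wy":0,"wz":0,"tx":0,"ty":0,"tz":-0.2,"gripper":0.8},{"wx":0,"wy":0,"wz":0,"tx":0,"ty":0,"tz":0,"gripper":0.8},{"wx":0,"wy":0,"wz":0,"tx":0,"ty":0,"tz":0,"gripper":0.8},{"wx":0,"wy":0,"wz":0,"tx":0,"ty":0,"tz":0,"gripper":0.8}])

```text
t: 29.35
ee_pos: [0.3665, -0.2672, 0.2095]
ee_rot: [1.0, -0.004, -0.001, -0.001]
ft_force: [-0.3, -0.2, 0.4]
gripper_width: 0.0685
grasp_force: 0.0
```

```bash
python3 - <<'E'
from meas import *
p,d,K,T,W=wshot("w7")
top(W,d,(.5,.75,-.4,-.15,.036,.058),"panel+bar wrist",rect)
top(W,d,(.25,.5,-.35,-.2,.045,.075),"handle",rect)
Q=W[sel(W,.44,.52,-.295,-.24,-.02,.02,d)];print("blade",np.median(Q[:,2]),np.linalg.lstsq(np.c_[Q[:,:2],np.ones(len(Q))],Q[:,2],rcond=None)[0][:2])
for n in("scene","side"):
    q,d=grab_frame(n);W=cloud(d,np.load(f"{n}0k.npy"),np.load(f"{n}0c.npy"))
    top(W,d,(.64,.78,-.02,.11,.05,.072),n+" roll",circ)
cv2.imwrite("pics/end.png",p)
E
```

```text
tcp [ 0.3665 -0.2672  0.2094] t 29.4
panel+bar wrist 12 z 0.037562814829003616 ((563.51904296875, -220.8587646484375), (10.923008918762207, 1.3702820539474487), 89.14896392822266)
handle 1661 z 0.060729601691032864 ((343.6960754394531, -267.7518615722656), (17.75185203552246, 114.57117462158203), 89.83714294433594)
blade 0.004173453654889692 [ 0.0032 -0.0023]
scene roll 282 z 0.06112800675815078 (array([0.7102, 0.0489]), 0.032144319266080856)
side roll 180 z 0.06051562098405794 (array([0.7096, 0.0455]), 0.0349171906709671)
```

View pics/end.png

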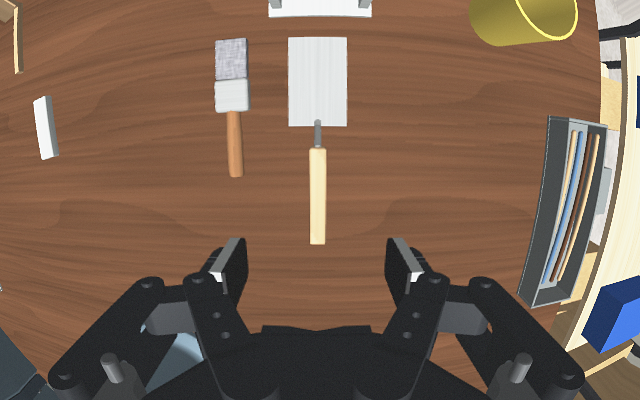

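The last view shows the lifter lying flat at (318,140), with the brush beside it undisturbed. One last check of the panel along the rails before handing in.

```bash
python3 - <<'E'
from meas import *
p,d=grab_frame("scene");W=cloud(d,np.load("scene0k.npy"),np.load("scene0c.npy"))
m=sel(W,.54,.72,-.30,-.24,.03,.06,d);Q=W[m];print("panel strip rear/far x (mid slot, rear edge = panel; rack origin scene ~.633)",np.percentile(Q[:,0],[0.5,2,98,99.5]))
hsv=cv2.cvtColor(p,cv2.COLOR_BGR2HSV)
k=sel(W,.54,.72,-.35,-.2,.036,.06,d)&(hsv[...,1]>60);print("coloured",k.sum(),rect(W[k]),W[k].mean(0))
p0=cv2.imread("pics/scene0.png");d0=np.load("scene0.npy");W0=cloud(d0,np.load("scene0k.npy"),np.load("scene0c.npy"));h0=cv2.cvtColor(p0,cv2.COLOR_BGR2HSV)
E
```

```text
panel strip rear/far x (mid slot, rear edge = panel; rack origin scene ~.633) [0.5687 0.5729 0.7058 0.707 ]
coloured 601 ((637.1987915039062, -271.31689453125), (137.84368896484375, 115.5390396118164), 0.7284986972808838) [ 0.6344 -0.2727  0.0477]
```

```bash
python3 -c "
from bench import close_job;print(close_job())"
```

```text
the job is handed in; nothing more can be done
None
```

I handed the job in at about 29.5 s; the result wasn't reported back. My last measurements show the roll seated on the post, the panel level and centred on the rack to within about 3 mm, the lifter flat on the bench, and no bystander disturbed as far as I could see.

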